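Return the stacked check weights to their cases

TASK

The balance check is finished: take the stack of four steel check weights off the balance pan one at a time from the top, lifting each straight up off the knob below it, and put every weight back in its own open round wooden case, smallest weight in smallest case up to largest in largest. Keep the weights upright, lower them gently without dropping or toppling any, and leave each one released, sitting flat on the floor of its well.

Things in the scene. Friction and masses are not known exactly. Their poses are not given: they have to be found in the camera images.
- balance: small white laboratory balance, 175 x 118 mm, 39 mm high, with a sloped grey display panel and a round flat steel pan 102 mm wide, its top 58 mm above the bench; fixed. Origin on the bench under the pan centre, z up, display towards -x (front edge 120 mm from the pan centre). The stack of four weights stands within 6 mm of the pan's middle
- weight_50: the smallest of four steel check weights (50 g): round body 20 mm wide, 24 mm high, on top a round knob (8 mm neck, head 11 mm wide from 4 to 12 mm above the body). Loose; it starts on top of the stack. A recess in the underside (14.5 mm wide, 13.5 mm deep) sits over the knob of the weight below: lift straight up 13 mm to free it. Origin: centre of underside, z up
- weight_100: the second smallest of four steel check weights (100 g): round body 31 mm wide, 19 mm high, on top a round knob (8 mm neck, head 11 mm wide from 4 to 12 mm above the body). Loose; it starts third from the pan, under the smallest one. A recess in the underside (14.5 mm wide, 13.5 mm deep) sits over the knob of the weight below: lift straight up 13 mm to free it. Origin: centre of underside, z up
- weight_200: the second largest of four steel check weights (200 g): round body 42 mm wide, 20 mm high, on top a round knob (8 mm neck, head 11 mm wide from 4 to 12 mm above the body). Loose; it starts second from the pan. A recess in the underside (14.5 mm wide, 13.5 mm deep) sits over the knob of the weight below: lift straight up 13 mm to free it. Origin: centre of underside, z up
- weight_500: the largest of four steel check weights (500 g): round body 54 mm wide, 28 mm high, on top a round knob (8 mm neck, head 11 mm wide from 4 to 12 mm above the body). Loose; it starts at the bottom of the stack, on the balance pan. A recess in the underside (14.5 mm wide, 13.5 mm deep) sits over the knob of the weight below: lift straight up 13 mm to free it. Origin: centre of underside, z up
- case_50: the smallest of four open round wooden case bottoms on the bench, for the 50 g weight: outside 46 mm wide, 18.5 mm high, with a round flat well 30 mm wide, 12.5 mm deep, grey-lined floor 6 mm above the bench; fixed. Origin on the bench at its centre, z up. (The solid wooden lids farther back on the slab are not part of the job)
- case_100: the second smallest of four open round wooden case bottoms on the bench, for the 100 g weight: outside 57 mm wide, 18.5 mm high, with a round flat well 41 mm wide, 12.5 mm deep, grey-lined floor 6 mm above the bench; fixed. Origin on the bench at its centre, z up. (The solid wooden lids farther back on the slab are not part of the job)
- case_200: the second largest of four open round wooden case bottoms on the bench, for the 200 g weight: outside 68 mm wide, 18.5 mm high, with a round flat well 52 mm wide, 12.5 mm deep, grey-lined floor 6 mm above the bench; fixed. Origin on the bench at its centre, z up. (The solid wooden lids farther back on the slab are not part of the job)
- case_500: the largest of four open round wooden case bottoms on the bench, for the 500 g weight: outside 80 mm wide, 18.5 mm high, with a round flat well 64 mm wide, 12.5 mm deep, grey-lined floor 6 mm above the bench; fixed. Origin on the bench at its centre, z up. (The solid wooden lids farther back on the slab are not part of the job)

How it is judged:
By the outcome, as a careful person would: the job done as asked, in the order asked, and still so for the second after the job is handed in, with the robot touching nothing.
It also fails if it takes over 106 s, if anything falls off the work surface, if the arm or the gripper's body presses on something with over 40 N, if the wrist force passes 120 N, or if a joint passes its speed limit or range.

ROBOT

A 7-joint arm with a two-finger parallel gripper is mounted at the origin on a cart in front of the work surface, level with it; the furniture and walls round the work are solid. World frame = base frame: x ahead of the robot, y to its left, z up, the work surface at z = 0. Lengths are in mm, angles in rad, forces in N, time in s.
With the tool pointing down it reaches from about 400 to 875 mm from the base axis. Payload 4.4 kg.
Tool frame: the origin (TCP) lies midway between the tips of the shut fingers; the grasp point (between the pads) lies 19 mm behind it; z points along the fingers, y is the line along which they close (so a half turn about z gives the same grasp; the last joint's range is limited). The gripper opens to 85 mm and grips with 20 to 120 N. Pads are 22 mm wide; open, the fingers measure 114 mm over their backs; the gripper's body (76 mm by 85 mm) begins 54 mm behind the grasp point. The pads swing forward as they close: fully open they stand 13 mm farther back than shut.
Start: joints at [-1.211, 0.628, 0.038, 1.517, -0.027, 0.996, -0.02], TCP at [268.46, 591.986, 200.113] pointing down, gripper open.
Joint ranges: [-3.06, 3.06], [-0.37, 2.12], [-1.25, 1.32], [0.18, 2.47], [-1.1, 4.24], [0.23, 1.98], [-2.94, 2.94]. Speed limits (rad/s): [2.57, 2.57, 3.14, 3.14, 3.14, 3.14, 3.14].

INTERFACE

Orientations are given as [roll, pitch, yaw] about the fixed x, y, z axes, in that order (R = Rz(yaw) Ry(pitch) Rx(roll)).
In Python, from cell import telemetry, eyes, ctrl, finder gives the robot as it stands.
- The arm moves only by the tool move_arm, never from a script. Its argument "steps" is a list of rows, each a list of 7 numbers: the turn, a rotation vector about the world's x, y, z in degrees, then the shift along the world's x, y, z in m, then the finger opening in m, from 0 to 0.0854. A call has 1 to 5 rows; each row shifts and turns the commanded pose from where the row before left it; what a row does not reach is not made up. A row lasts 1/10 s, in which the tool goes at most 50 mm and 8.59 degrees, less where a joint would pass 70% of its speed; a pose out of reach is approached as far as the arm can. A call with a gripper value outside its range is refused whole. The fingers move at their own pace and stop on an object; the grip force is fixed at half the most. Time passes only in rows, so rows that do not move let the fingers close. It gives the time, the measured TCP pose, the force, the opening and the grip force at its end, in the units of the state.
- telemetry.read_state(): the state, without advancing time (a new reading comes with each control period).
- eyes.get_image(name): name is "scene" or "top" or "wrist"; returns (picture, depth): 400x640x3 uint8, blue, green, red; 400x640 float32, mm along the optical axis (not along the pixel's ray), 0 where there is no reading.
- eyes.calibration(name): a dict with "fx", "fy", "cx", "cy" (pixels), "distortion" ([k1, k2, p1, p2, k3] as OpenCV has them; the pictures are not rectified), "position" and "attitude" of the camera in the world. Camera axes: x right, y down, z forward; pixel columns grow to the right and rows downward; lengths in mm; the calibration is good to about 2 mm. A picture is of the moment at which its call begins: read the wrist's pose just before it. calibration takes no time and is no camera call; for the wrist camera it gives the pose at the moment of the call.
- ctrl.finish_job(): hands the job in; it is judged then, once.
Trained networks look in the newest picture that a camera, given by its name, has taken for a name from the list of things; names that differ only in an ending like _2 or _b are one class to them, and where a whole thing is asked for, a point or a joint stands for the part that bears it (a point fixed in the world has none). Each returns a list of dicts, best first, with "confidence" (0 to 1); they miss things now and then, are a little off and sometimes report something else, mostly with a low value. They report only what shows in the picture. A call takes as long as a camera call.
- finder.boxes_of(camera, name): "location" ([x, y, z] in mm, in the coordinates of the camera as it stood for that picture, good to about 4 mm: the middle of the surface that is visible of it).
- finder.cut_out(camera, name): "mask" (400x640 bool, what is visible of it).
- finder.pinpoint(camera, name): "location" ([x, y, z] in mm, in the coordinates of the camera as it stood for that picture, good to about 4 mm: a listed point, or the origin of a listed thing).
The state is a dict: "clock": time; "qpos": joint angles; "qd": joint speeds; "tau": joint torques, N m; "eef_pos": TCP position; "tool_rot": TCP orientation; "force": force on the tool from outside, world axes, zero at the start; "torque": the same for the moment, N m; "width": finger opening in mm; "gripper_force": force on a finger pad.
Only numpy, scipy, OpenCV 4.12 (cv2) and the standard library are available. Lean on these libraries where they do the work, as an engineer would, in place of code of your own. Each camera call takes 0.05 s, during which the arm holds its last target. There are 200 camera calls.

## Working session

There is one attempt and no reset: what is moved stays moved. The work goes in short steps, Python scripts to look and compute and a tool call to move; the robot and the scene stay as the last step left them, time stands still between calls to the robot, and variables do not carry over. Pictures are saved under pics/ and viewed, at most 17 in all, crops included, and the job is handed in when it is done.

Besides the shell and the picture viewer there is one more tool, called after "Request:" in YAML: its name, and indented under it one key for each argument. move_arm: Moves the arm, as the interface text tells. Its arguments: {"type":"object","properties":{"steps":{"type":"array"}},"required":["steps"]}

```bash
mkdir -p pics; ls; cat > h.py <<'E'
import numpy as np, cv2
from scipy.spatial.transform import Rotation as R
from cell import telemetry, eyes, ctrl, finder
def pose(c):
    a=c["attitude"]; a=np.array(a,float)
    M=a if a.shape==(3,3) else (R.from_euler('xyz',a).as_matrix() if a.size==3 else R.from_quat(a).as_matrix())
    return M,np.array(c["position"],float)
def w(c,p):
    M,t=pose(c); return M@np.array(p,float)+t
def cloud(c,d):
    K=np.array([[c["fx"],0,c["cx"]],[0,c["fy"],c["cy"]],[0,0,1]])
    v,u=np.mgrid[0:400,0:640]
    n=cv2.undistortPoints(np.stack([u,v],-1).reshape(-1,1,2).astype(np.float64),K,np.array(c["distortion"])).reshape(400,640,2)
    P=np.dstack([n[...,0]*d,n[...,1]*d,d]); M,t=pose(c)
    return P@M.T+t
E
python3 - <<'E'
from h import *
s=telemetry.read_state(); print(s)
for n in ("scene","top","wrist"):
    c=eyes.calibration(n); print(n,c)
    im,d=eyes.get_image(n); cv2.imwrite(f"pics/{n}0.png",im); np.savez(f"{n}0.npz",im=im,d=d)
    for k in ["balance","weight_50","weight_100","weight_200","weight_500","case_50","case_100","case_200","case_500"]:
        try:
            r=finder.pinpoint(n,k); print(k,[(np.round(w(c,x["location"]),1).tolist(),round(x["confidence"],2)) for x in r[:4]])
        except Exception as e: print(k,e)
print(telemetry.read_state()["clock"])
E
```

```text
pics
{'clock': 0.0, 'qpos': array([-1.21081135,  0.62936153,  0.03842815,  1.51836157, -0.02701999,
        0.99631826, -0.02001876]), 'qd': array([-3.65016370e-04, -1.34091248e-03, -9.26173042e-05, -8.40470766e-04,
        9.20839942e-04,  1.00422559e-03,  5.50686680e-04]), 'tau': array([-3.11073682e-04, -5.63409770e+01,  1.22566290e+00, -1.93453288e+01,
        1.09278582e-02,  1.05569747e-02,  1.70666532e-06]), 'eef_pos': array([268.14893414, 591.35301419, 199.18097666]), 'tool_rot': array([-3.13966128e+00,  1.50712084e-06,  2.71578935e+00]), 'force': array([ 0.1840411 , -0.90532728, -0.20875574]), 'torque': array([-0.04215991,  0.02795073, -0.02708418]), 'gripper_force': 0.0, 'width': 85.2616651944483}
scene {'fx': 507.0181392490412, 'fy': 507.0181392490412, 'cx': 324.8713839093907, 'cy': 197.9294227752457, 'distortion': array([-0.00719871,  0.        ,  0.        ,  0.        ,  0.        ]), 'position': array([-59.92999227, 511.31547462, 535.6916382 ]), 'attitude': array([-2.08562396, -0.00767333, -2.31873978])}
balance [([442.1, 175.0, 1.6], 0.91)]
weight_50 [([438.0, 164.6, 1
[... 2219 characters left out ...]
9), ([558.7, -210.8, -3.7], 0.79), ([467.0, -200.5, -4.3], 0.76), ([427.3, -28.1, -2.8], 0.73)]
case_500 [([572.0, -51.6, -3.3], 0.9), ([558.7, -210.8, -3.7], 0.79), ([467.0, -200.5, -4.3], 0.76), ([427.3, -28.1, -2.8], 0.73)]
wrist {'fx': 278.3783777847722, 'fy': 278.3783777847722, 'cx': 318.33172418535, 'cy': 201.42018619463508, 'distortion': array([-0.03167619,  0.        ,  0.        ,  0.        ,  0.        ]), 'position': array([208.96744947, 618.32075204, 374.54493642]), 'attitude': array([ 2.87669479e+00, -1.62199406e-03,  1.14429107e+00])}
balance [([446.5, 172.1, -1.4], 0.62)]
weight_50 []
weight_100 []
weight_200 []
weight_500 []
case_50 []
case_100 []
case_200 []
case_500 []
1.5
```

View pics/top0.png

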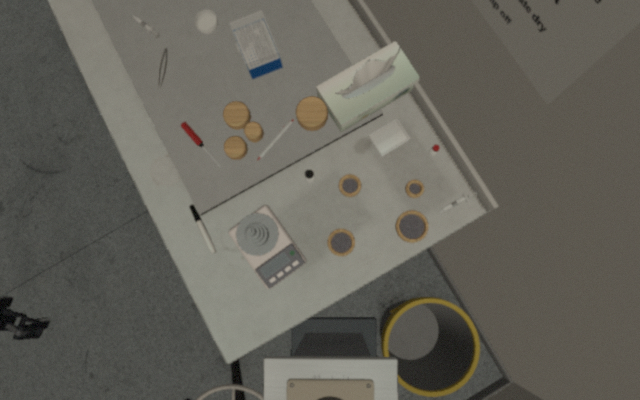

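View pics/scene0.png

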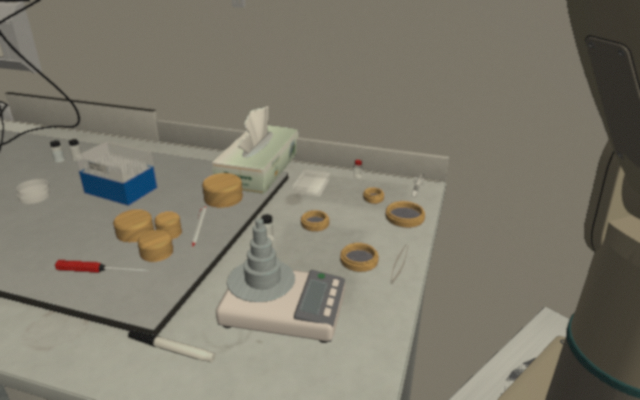

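```bash
python3 - <<'E'
from h import *
# fit circles to case rims by height band in the depth clouds
for n in ("top","scene"):
    c=eyes.calibration(n); z=np.load(n+"0.npz"); P=cloud(c,z["d"]); ok=z["d"]>0
    for x,y in [(571,-51),(559,-208),(466,-200),(424,-28)]:
        m=ok&(np.hypot(P[...,0]-x,P[...,1]-y)<60)
        Q=P[m]; rim=Q[(Q[:,2]>13)&(Q[:,2]<26)]
        fl=Q[(np.hypot(Q[:,0]-x,Q[:,1]-y)<9)]
        e,(a,b),_=None,*[None]*0 or ((0,0),0)
        (cx,cy),r=cv2.minEnclosingCircle(rim[:,:2].astype(np.float32))
        h=rim[:,:2].astype(np.float32); A=np.c_[2*h,np.ones(len(h))]; s=np.linalg.lstsq(A,(h**2).sum(1),rcond=None)[0]
        print(n,(x,y),len(rim),"enc",round(cx,1),round(cy,1),"R",round(r,1),"ls",s[:2].round(1),"meanR",np.sqrt(s[2]+s[0]**2+s[1]**2).round(1),"rimz",np.median(rim[:,2]).round(1),"floor",np.median(fl[:,2]).round(1))
    m=ok&(np.hypot(P[...,0]-441,P[...,1]-167)<40); Q=P[m]
    for lo,hi in [(160,170),(148,158),(117,124),(98,105),(78,90),(56,61)]:
        q=Q[(Q[:,2]>lo)&(Q[:,2]<hi)]
        if len(q): print(n,lo,hi,len(q),np.median(q,0).round(1),q.min(0).round(1),q.max(0).round(1))
E
```

```text
File "<stdin>", line 9
    e,(a,b),_=None,*[None]*0 or ((0,0),0)
                             ^^
SyntaxError: invalid syntax
```

The pictures show the stack on the pan at about (258,234) in the top view. The cases in the top view are at (415,188) smallest, (350,185) second, (341,242) third and (411,226) largest. A black-capped vial stands at (309,174), between the stack and the 100 case.

```bash
python3 - <<'E'
from h import *
for n in ("top","scene"):
    c=eyes.calibration(n); z=np.load(n+"0.npz"); P=cloud(c,z["d"]); ok=z["d"]>0
    for x,y in [(571,-51),(559,-208),(466,-200),(424,-28)]:
        m=ok&(np.hypot(P[...,0]-x,P[...,1]-y)<60)
        Q=P[m]; rim=Q[(Q[:,2]>13)&(Q[:,2]<26)]
        fl=Q[(np.hypot(Q[:,0]-x,Q[:,1]-y)<9)]
        h=rim[:,:2].astype(np.float32)
        (cx,cy),r=cv2.minEnclosingCircle(h)
        A=np.c_[2*h,np.ones(len(h))]; s=np.linalg.lstsq(A,(h**2).sum(1),rcond=None)[0]
        print(n,(x,y),len(rim),"enc",round(cx,1),round(cy,1),"R",round(r,1),"ls",s[:2].round(1),"meanR",np.sqrt(s[2]+s[0]**2+s[1]**2).round(1),"rimz",np.median(rim[:,2]).round(1),"floor",np.median(fl[:,2]).round(1))
    m=ok&(np.hypot(P[...,0]-441,P[...,1]-167)<60); Q=P[m]
    for lo,hi in [(155,175),(143,154),(117,124),(98,105),(78,90),(54,63)]:
        q=Q[(Q[:,2]>lo)&(Q[:,2]<hi)]
        if len(q): print(n,lo,hi,len(q),np.median(q,0).round(1),q.min(0).round(1),q.max(0).round(1))
    m=ok&(P[...,0]>350)&(P[...,0]<720)&(P[...,1]<130)&(P[...,1]>-330)&(P[...,2]>25)&(P[...,2]<250)
    nl,lab,st,ce=cv2.connectedComponentsWithStats(m.astype(np.uint8))
    for i in range(1,nl):
        if st[i,4]>15: q=P[lab==i]; print("obst",st[i,4],ce[i].round(),q.min(0).round(),q.max(0).round())
E
```

```text
top (571, -51) 155 enc 565.7 -49.8 R 28.1 ls [565.8 -49.4] meanR 23.9 rimz 16.2 floor 5.3
top (559, -208) 124 enc 539.2 -205.6 R 40.3 ls [ 544.7 -208.6] meanR 23.7 rimz 16.7 floor 4.5
top (466, -200) 241 enc 464.9 -200.8 R 39.5 ls [ 464.2 -200.5] meanR 34.7 rimz 16.4 floor 5.4
top (424, -28) 174 enc 424.8 -27.3 R 33.4 ls [425.1 -27.2] meanR 29.0 rimz 16.7 floor 4.3
top 155 175 21 [440.7 168.  159.1] [436.2 163.7 155.1] [445.1 172.7 163.9]
top 143 154 37 [439.3 166.  146.7] [432.9 159.4 143. ] [448.5 177.4 153. ]
top 117 124 51 [439.7 161.9 122.2] [426.6 153.6 117.8] [453.3 184.8 123.9]
top 98 105 74 [432.8 162.3 103. ] [421.4 148.1  98.1] [457.7 188.1 105. ]
top 78 90 148 [434.1 159.8  84.3] [415.8 142.   79.8] [464.8 195.2  90. ]
top 54 63 864 [439.3 168.1  56.8] [392.3 121.7  54. ] [489.2 220.1  62.7]
obst 2333 [464. 127.] [ 599. -330.   25.] [ 720. -261.  250.]
obst 209 [344. 122.] [700. -62.  26.] [720. -15.  83.]
obst 233 [311. 124.] [702.  12.  25.] [720.  75.  66.]
obst 50 [435. 148.] [ 645. -269.   25.] [ 660. -252.   42.]
obst 90 [309. 175.] [576.  37.  26.] [598.  62.  52.]
[... 531 characters left out ...]
6.9 172.9 148.8] [430.1 158.6 143.1] [450.7 180.  152.7]
scene 117 124 83 [428.4 177.7 120.8] [423.7 158.9 117. ] [445.3 185.3 123.9]
scene 98 105 113 [425.2 181.3 101.8] [418.9 152.   98. ] [452.6 190.8 104.9]
scene 78 90 394 [424.  183.5  86. ] [412.  143.7  78.1] [463.6 196.8  89.9]
scene 54 63 1395 [423.9 189.8  59. ] [390.5 121.9  54.9] [493.3 221.8  63. ]
obst 4730 [367. 115.] [ 594. -330.   25.] [ 720. -245.  250.]
obst 435 [261. 177.] [700. -59.  25.] [720. -12.  83.]
obst 491 [229. 194.] [703.  16.  25.] [720.  76.  65.]
obst 43 [201. 215.] [691. 105.  25.] [719. 129.  31.]
obst 155 [267. 221.] [575.  39.  25.] [601.  61.  52.]
obst 1238 [318. 283.] [350.  61.  26.] [454. 130.  61.]
```

Request:
move_arm:
  steps:
    - [0, 0, 0, 0.017, -0.042, 0.01, 0.04]
    - [0, 0, 0, 0.017, -0.042, 0.01, 0.04]
    - [0, 0, 0, 0.017, -0.042, 0.01, 0.04]
    - [0, 0, 0, 0.017, -0.042, 0.01, 0.04]
    - [0, 0, 0, 0.017, -0.042, 0.01, 0.04]

```text
clock: 2.0
eef_pos: [354.0, 380.3, 250.7]
tool_rot: [3.141, 0.0, 2.716]
force: [1.2, 1.2, 0.7]
width: 39.8
gripper_force: 0.0
```

Request:
move_arm:
  steps:
    - [0, 0, 0, 0.017, -0.042, 0, 0.04]
    - [0, 0, 0, 0.017, -0.042, 0, 0.04]
    - [0, 0, 0, 0.017, -0.042, 0, 0.04]
    - [0, 0, 0, 0.017, -0.042, 0, 0.04]
    - [0, 0, 0, 0, 0, 0, 0.04]

```text
clock: 2.5
eef_pos: [424.1, 207.0, 250.5]
tool_rot: [-3.139, 0.003, 2.705]
force: [-0.9, 0.6, 0.1]
width: 40.0
gripper_force: 0.0
```

```bash
cat >> h.py <<'E'
def circ(Q,x,y,rad):
    m=np.hypot(Q[:,0]-x,Q[:,1]-y)<rad; Q=Q[m]; rim=Q[(Q[:,2]>12)&(Q[:,2]<24)]; h=rim[:,:2].astype(np.float32)
    if len(h)<20: return None
    (cx,cy),r=cv2.minEnclosingCircle(h)
    return len(h),round(cx,1),round(cy,1),"R",round(r,1),"z",np.median(rim[:,2]).round(1)
CASES={50:(560,-208,36),100:(566,-48,42),200:(425,-26,45),500:(464,-199,50)}
def shot(tag,save=True):
    s=telemetry.read_state(); c=eyes.calibration("wrist"); im,d=eyes.get_image("wrist")
    cv2.imwrite(f"pics/{tag}.png",im); np.savez(tag+".npz",im=im,d=d)
    print(s["clock"],s["eef_pos"].round(1),s["tool_rot"].round(4),s["force"].round(1),round(s["width"],1))
    P=cloud(c,d); return s,c,P,d>0
E
python3 - <<'E'
from h import *
s,c,P,ok=shot("w1")
for k in ("weight_50",):
    r=finder.pinpoint("wrist",k); print([(np.round(w(c,x["location"]),1).tolist(),round(x["confidence"],2)) for x in r[:6]])
Q=P[ok&(np.hypot(P[...,0]-441,P[...,1]-167)<60)]
for lo,hi in [(155,175),(143,154),(117,124),(98,105),(78,90),(54,63)]:
    q=Q[(Q[:,2]>lo)&(Q[:,2]<hi)]
    if len(q): print(lo,hi,len(q),np.median(q,0).round(1),q.min(0).round(1),q.max(0).round(1))
for n in ("top","scene"):
    z=np.load(n+"0.npz"); p=cloud(eyes.calibration(n),z["d"])[z["d"]>0]; print(n,circ(p,*CASES[50]),circ(p,*CASES[500]))
p=P[ok]
for k,v in CASES.items(): print(k,circ(p,*v))
E
```

```text
2.5 [424.1 207.  250.5] [-3.1395e+00  2.9000e-03  2.7048e+00] [-0.9  0.6  0.1] 40.0
[([439.7, 172.0, 130.2], 0.86), ([440.3, 167.9, 85.7], 0.63), ([439.6, 168.7, 104.0], 0.53)]
155 175 102 [441.  169.3 160.7] [436.1 163.5 155.4] [446.6 174.  162.9]
143 154 184 [437.8 172.  148.7] [431.7 159.  143. ] [451.4 178.2 153.9]
117 124 55 [430.2 175.5 121.5] [425.8 154.6 117. ] [453.9 183.8 124. ]
98 105 63 [428.1 180.3 102.7] [420.4 147.9  98.1] [459.3 189.3 105. ]
78 90 413 [427.2 182.1  86.2] [414.4 142.2  78. ] [467.7 195.6  89.7]
54 63 2581 [433.3 182.5  58.6] [392.5 120.9  55.8] [493.2 221.1  62.8]
top (128, 557.1, -210.0, 'R', 22.6, 'z', np.float64(16.3)) (274, 464.5, -200.8, 'R', 39.6, 'z', np.float64(16.1))
scene (181, 557.5, -206.2, 'R', 22.6, 'z', np.float64(17.1)) (411, 465.2, -197.3, 'R', 40.1, 'z', np.float64(16.8))
50 None
100 None
200 (591, 427.3, -27.0, 'R', 34.5, 'z', np.float64(17.5))
500 (634, 465.9, -198.7, 'R', 40.6, 'z', np.float64(16.7))
```

View pics/w1.png

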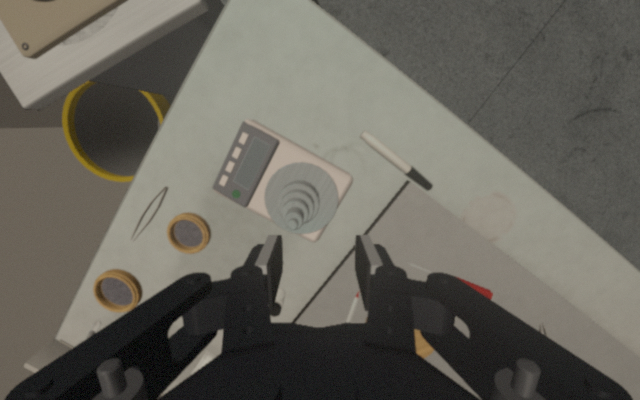

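The wrist picture shows the stack at about (295,215), clear of the fingers. Its knob lies near world (441,168.5) with its top at 161, which agrees with the other views.

Request:
move_arm:
  steps:
    - [0, 0, 0, 0.0085, -0.019, -0.025, 0.032]
    - [0, 0, 0, 0.0085, -0.0195, -0.025, 0.032]
    - [0, 0, 0, 0, 0, 0, 0.032]
    - [0, 0, 0, 0, 0, 0, 0.032]

```text
clock: 3.0
eef_pos: [438.0, 177.0, 200.0]
tool_rot: [3.142, -0.001, 2.717]
force: [0.5, 0.9, -0.0]
width: 32.1
gripper_force: 0.0
```

```bash
python3 - <<'E'
from h import *
s,c,P,ok=shot("w2")
Q=P[ok&(np.hypot(P[...,0]-441,P[...,1]-167)<15)]
for lo,hi in [(155,175),(143,154)]:
    q=Q[(Q[:,2]>lo)&(Q[:,2]<hi)]
    if len(q): print(lo,hi,len(q),np.median(q,0).round(1),q.min(0).round(1),q.max(0).round(1))
E
```

```text
3.0 [438. 177. 200.] [ 3.1415e+00 -1.1000e-03  2.7172e+00] [ 0.5  0.9 -0. ] 32.1
155 175 156 [440.7 169.  160.8] [436.2 163.3 155.1] [446.7 173.8 162.5]
143 154 273 [437.7 171.3 148.8] [431.7 158.8 143. ] [451.4 178.2 150.8]
```

View pics/w2.png

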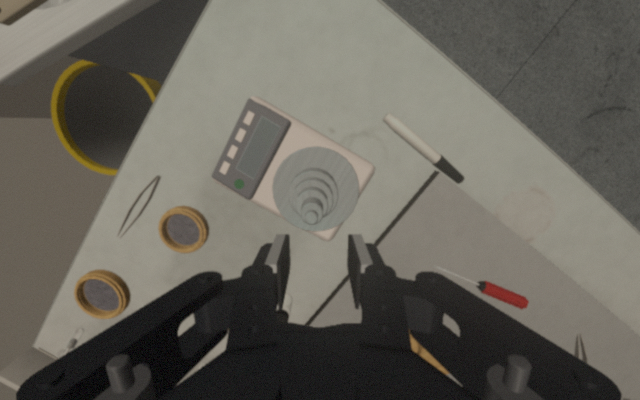

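The stack knob at (311,210) sits almost on the finger midline at column 318. It still has to come 7 mm towards the tips, so the measurement agrees with the picture.

Request:
move_arm:
  steps:
    - [0, 0, 0, 0.0025, -0.0068, 0, 0.032]
    - [0, 0, 0, 0, 0, -0.012, 0.032]
    - [0, 0, 0, 0, 0, -0.012, 0.032]
    - [0, 0, 0, 0, 0, 0, 0.032]

```text
clock: 3.45
eef_pos: [440.3, 169.0, 175.8]
tool_rot: [-3.141, -0.001, 2.717]
force: [-0.3, -0.2, -0.5]
width: 32.0
gripper_force: 0.0
```

```bash
python3 - <<'E'
from h import *
s,c,P,ok=shot("w3")
im=cv2.imread("pics/w3.png"); cv2.imwrite("pics/w3c.png",cv2.resize(im[120:320,200:440],None,fx=3,fy=3))
for i in range(3): x=telemetry.read_state(); print(x["eef_pos"])
E
```

```text
3.45 [440.3 169.  175.8] [-3.141e+00 -9.000e-04  2.717e+00] [-0.3 -0.2 -0.5] 32.0
[440.83434504 169.14746303 176.43209629]
[440.83434504 169.14746303 176.43209629]
[440.83434504 169.14746303 176.43209629]
```

View pics/w3c.png

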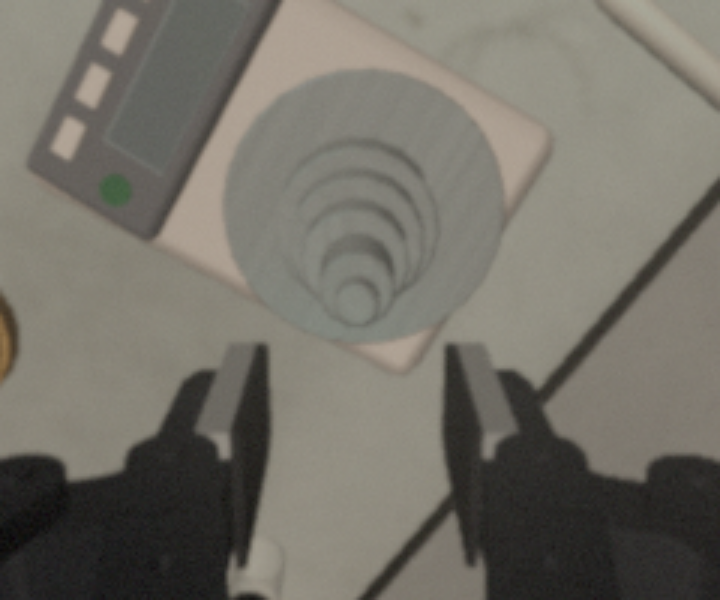

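The knob at crop column 356 is centred between the fingertips, whose midpoint is column 354. I'll descend and grip.

Request:
move_arm:
  steps:
    - [0, 0, 0, 0, 0, -0.012, 0.032]
    - [0, 0, 0, 0, 0, -0.012, 0.03]
    - [0, 0, 0, 0, 0, 0, 0.018]
    - [0, 0, 0, 0, 0, 0, 0.006]
    - [0, 0, 0, 0, 0, 0, 0.006]

```text
clock: 4.0
eef_pos: [441.7, 169.1, 153.0]
tool_rot: [3.14, 0.001, 2.716]
force: [-0.0, 0.5, 0.8]
width: 5.8
gripper_force: 0.0
```

Request:
move_arm:
  steps:
    - [0, 0, 0, 0, 0, 0, 0.004]
    - [0, 0, 0, 0, 0, 0, 0.004]

```text
clock: 4.2
eef_pos: [441.3, 168.8, 152.6]
tool_rot: [3.141, 0.001, 2.716]
force: [0.4, -0.1, -0.0]
width: 4.0
gripper_force: 0.0
```

```bash
python3 - <<'E'
from h import *
s,c,P,ok=shot("w4")
im=cv2.imread("pics/w4.png"); cv2.imwrite("pics/w4c.png",cv2.resize(im[120:320,200:440],None,fx=3,fy=3))
E
```

```text
4.2 [441.3 168.8 152.6] [3.1409e+00 5.0000e-04 2.7159e+00] [ 0.4 -0.1 -0. ] 4.0
```

View pics/w4c.png

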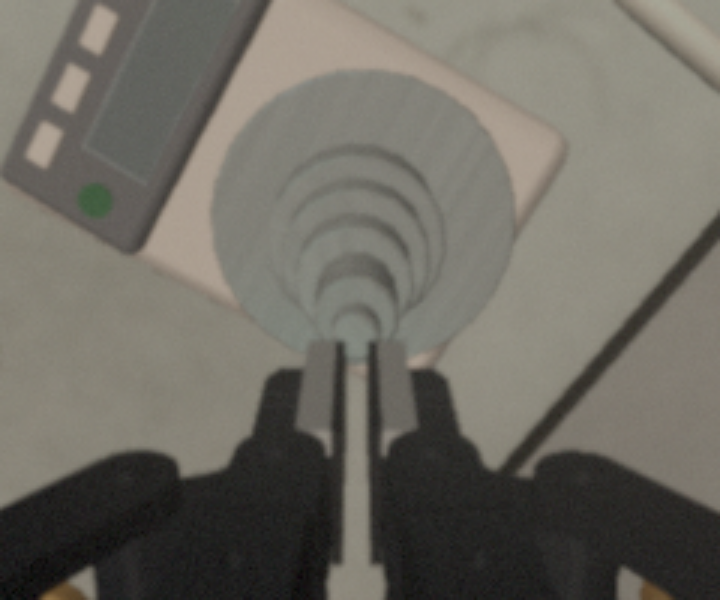

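```bash
python3 - <<'E'
from h import *
c=eyes.calibration("wrist"); s=telemetry.read_state()
M,t=pose(c); K=np.array([[c["fx"],0,c["cx"]],[0,c["fy"],c["cy"]],[0,0,1]])
ax=np.array([np.cos(s["tool_rot"][2]),np.sin(s["tool_rot"][2]),0])
def pr(p):
    q=M.T@(np.array(p)-t); u=cv2.projectPoints(q.reshape(1,1,3),np.zeros(3),np.zeros(3),K,np.array(c["distortion"]))[0].ravel(); return (3*(u-[200,120])).round(),u.round(1)
print("tool x",ax, t)
for k in (-11,0,11,19): print(k,pr(s["eef_pos"]+k*ax))
print("knob top",pr([441,168.7,161]),"mid",pr([441,168.7,153]))
d=np.load("w4.npz")["d"]; P=cloud(c,d)
for v,u in [(228,318),(240,308),(236,308),(240,330),(236,330),(250,307)]: print(v,u,d[v,u],P[v,u].round(1))
E
```

```text
tool x [-0.91070102  0.41306616  0.        ] [381.57024484 195.06737547 326.85406727]
-11 (array([357., 367.]), array([318.9, 242.4]))
0 (array([357., 321.]), array([318.9, 227.1]))
11 (array([357., 274.]), array([318.8, 211.4]))
19 (array([357., 239.]), array([318.8, 199.6]))
knob top (array([356., 335.]), array([318.7, 231.7])) mid (array([356., 322.]), array([318.6, 227.2]))
228 318 176.04701 [438.4 169.4 161.4]
240 308 139.97005 [430.  167.7 196.9]
236 308 145.40591 [430.  167.4 191.3]
240 330 139.38873 [434.4 177.8 197.4]
236 330 144.57315 [434.5 178.  192.1]
250 307 128.51425 [429.9 167.6 208.7]
```

The grip missed. The image suggests the fingertips are still above the knob, well higher than the TCP reading implies. I'll check this with the scene camera.

```bash
python3 - <<'E'
from h import *
im,d=eyes.get_image("scene"); c=eyes.calibration("scene"); P=cloud(c,d); np.savez("s1.npz",im=im,d=d)
cv2.imwrite("pics/s1c.png",cv2.resize(im[120:320,170:370],None,fx=3,fy=3))
m=(d>0)&(np.hypot(P[...,0]-441,P[...,1]-169)<25)
for lo in range(140,230,5):
    q=P[m&(P[...,2]>=lo)&(P[...,2]<lo+5)]
    if len(q): print(lo,len(q),q.min(0).round(),q.max(0).round())
E
```

```text
140 43 [431. 161. 140.] [448. 179. 145.]
145 77 [430. 159. 145.] [449. 179. 150.]
150 27 [432. 161. 150.] [449. 176. 155.]
155 23 [435. 165. 155.] [442. 176. 160.]
160 28 [435. 165. 160.] [445. 175. 163.]
180 2 [440. 176. 184.] [446. 179. 184.]
185 32 [429. 164. 185.] [448. 181. 190.]
190 58 [428. 159. 190.] [449. 186. 195.]
195 80 [428. 158. 195.] [451. 186. 200.]
200 83 [428. 158. 200.] [454. 186. 205.]
205 75 [428. 158. 205.] [452. 185. 210.]
210 84 [428. 158. 210.] [451. 186. 215.]
215 82 [427. 157. 215.] [450. 186. 220.]
220 74 [426. 156. 220.] [451. 187. 225.]
225 88 [424. 150. 225.] [446. 193. 230.]
```

View pics/s1c.png

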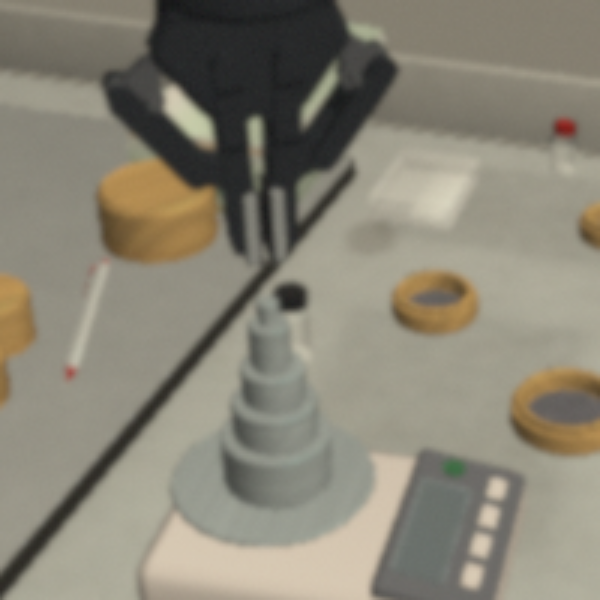

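The scene view confirms it. The shut tips are at about z 186, roughly 34 mm above the reported TCP height, while x and y agree. I'll open, lower by that amount in two stages, and check the gap to the body.

Request:
move_arm:
  steps:
    - [0, 0, 0, 0, 0, 0, 0.032]
    - [0, 0, 0, 0, 0, 0, 0.032]
    - [0, 0, 0, 0, 0, -0.014, 0.032]
    - [0, 0, 0, 0, 0, -0.014, 0.032]
    - [0, 0, 0, 0, 0, 0, 0.032]

```text
clock: 4.8
eef_pos: [439.8, 168.2, 122.9]
tool_rot: [-3.139, -0.002, 2.716]
force: [0.0, 0.3, 0.0]
width: 31.8
gripper_force: 0.0
```

```bash
cat >> h.py <<'E'
def tips(x,y,lo,hi,r=45,rin=0):
    im,d=eyes.get_image("scene"); c=eyes.calibration("scene"); P=cloud(c,d)
    rr=np.hypot(P[...,0]-x,P[...,1]-y); m=(d>0)&(rr<r)&(rr>rin)
    for z in np.arange(lo,hi,3):
        q=P[m&(P[...,2]>=z)&(P[...,2]<z+3)]
        if len(q): print(z,len(q),q[:,:2].min(0).round(),q[:,:2].max(0).round())
    return im
E
python3 - <<'E'
from h import *
shot("w5")
im=tips(441,169,140,185)
cv2.imwrite("pics/s2c.png",cv2.resize(im[170:290,200:320],None,fx=4,fy=4))
E
```

```text
4.8 [439.8 168.2 122.9] [-3.1392e+00 -2.2000e-03  2.7157e+00] [0.  0.3 0. ] 31.8
140 25 [431. 161.] [446. 180.]
143 22 [430. 164.] [446. 180.]
146 40 [430. 160.] [449. 179.]
149 52 [431. 161.] [449. 179.]
152 5 [436. 170.] [444. 173.]
155 18 [429. 151.] [449. 190.]
158 38 [423. 151.] [447. 193.]
161 46 [421. 147.] [446. 194.]
164 39 [421. 146.] [447. 198.]
167 48 [421. 145.] [455. 199.]
170 47 [420. 144.] [460. 198.]
173 47 [423. 144.] [458. 198.]
176 38 [422. 144.] [458. 198.]
179 47 [422. 145.] [456. 199.]
182 50 [421. 145.] [455. 199.]
```

View pics/s2c.png

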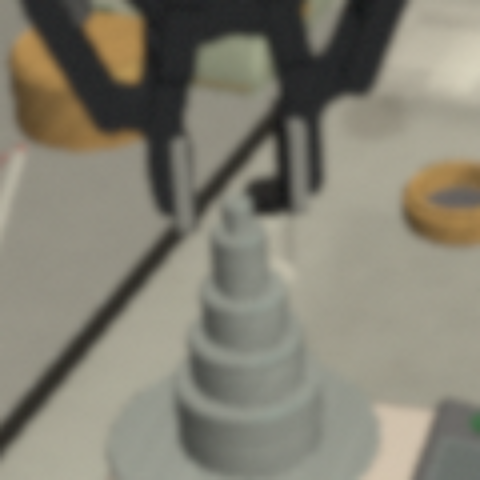

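The fingers straddle the knob, at crop columns 183 and 300 with the knob at 237, and their tips are at z ≈ 157. I'll go 5 mm lower and close.

Request:
move_arm:
  steps:
    - [0, 0, 0, 0, 0, -0.005, 0.03]
    - [0, 0, 0, 0, 0, 0, 0.018]
    - [0, 0, 0, 0, 0, 0, 0.006]
    - [0, 0, 0, 0, 0, 0, 0.006]
    - [0, 0, 0, 0, 0, 0, 0.006]

```text
clock: 5.4
eef_pos: [441.1, 168.7, 119.3]
tool_rot: [3.141, 0.0, 2.716]
force: [-0.1, -0.1, 0.7]
width: 7.2
gripper_force: 53.2
```

Request:
move_arm:
  steps:
    - [0, 0, 0, 0, 0, 0.004, 0.004]
    - [0, 0, 0, 0, 0, 0.006, 0.004]
    - [0, 0, 0, 0, 0, 0.008, 0.004]
    - [0, 0, 0, 0, 0, 0.01, 0.004]
    - [0, 0, 0, 0, 0, 0.012, 0.004]

```text
clock: 5.9
eef_pos: [440.9, 168.7, 160.1]
tool_rot: [3.142, -0.0, 2.716]
force: [0.2, 0.1, -0.7]
width: 6.8
gripper_force: 58.6
```

```bash
python3 - <<'E'
from h import *
shot("w6")
im=tips(441,169,140,220)
cv2.imwrite("pics/s3c.png",cv2.resize(im[130:290,180:340],None,fx=3,fy=3))
E
```

```text
5.9 [440.9 168.7 160.1] [ 3.1415 -0.      2.7157] [ 0.2  0.1 -0.7] 6.8
167 7 [434. 162.] [443. 179.]
170 30 [431. 162.] [447. 180.]
173 25 [431. 161.] [446. 180.]
176 30 [432. 162.] [445. 180.]
179 25 [431. 165.] [445. 180.]
182 28 [431. 165.] [445. 179.]
185 23 [431. 165.] [444. 180.]
188 33 [431. 165.] [448. 180.]
191 31 [432. 164.] [447. 180.]
194 18 [429. 166.] [445. 183.]
197 31 [429. 166.] [442. 183.]
200 47 [429. 159.] [448. 186.]
203 58 [428. 158.] [454. 187.]
206 43 [428. 157.] [456. 188.]
209 47 [428. 157.] [455. 188.]
212 51 [428. 157.] [454. 188.]
215 49 [428. 157.] [453. 187.]
218 49 [427. 157.] [452. 188.]
```

View pics/s3c.png

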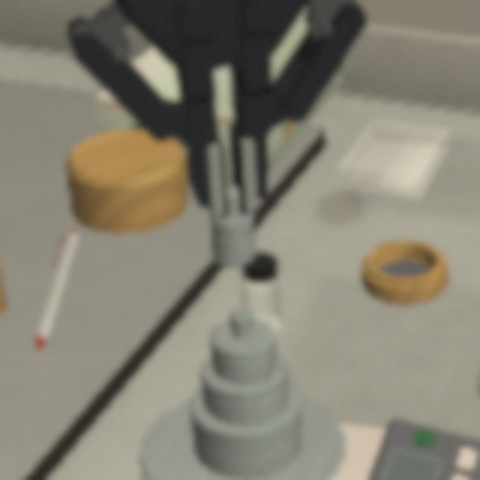

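The 50 g weight is held upright and has lifted clear of the stack, with its underside at about 166. I'll carry it to case_50.

Request:
move_arm:
  steps:
    - [0, 0, 0, 0.005, -0.015, 0, 0.004]
    - [0, 0, 0, 0.009, -0.03, 0, 0.004]
    - [0, 0, 0, 0.012, -0.038, 0, 0.004]
    - [0, 0, 0, 0.012, -0.038, 0, 0.004]
    - [0, 0, 0, 0.012, -0.038, 0, 0.004]

```text
clock: 6.5
eef_pos: [491.2, 8.4, 159.1]
tool_rot: [3.141, 0.0, 2.716]
force: [0.3, 0.9, 0.3]
width: 6.8
gripper_force: 58.6
```

Request:
move_arm:
  steps:
    - [0, 0, 0, 0.012, -0.038, 0, 0.004]
    - [0, 0, 0, 0.012, -0.038, 0, 0.004]
    - [0, 0, 0, 0.012, -0.038, -0.01, 0.004]
    - [0, 0, 0, 0.012, -0.038, -0.02, 0.004]
    - [0, 0, 0, 0.01, -0.035, -0.03, 0.004]

```text
clock: 7.0
eef_pos: [550.9, -179.8, 99.7]
tool_rot: [3.141, 0.004, 2.715]
force: [0.2, -0.2, -0.8]
width: 6.5
gripper_force: 58.6
```

Request:
move_arm:
  steps:
    - [0, 0, 0, 0.006, -0.021, -0.02, 0.004]
    - [0, 0, 0, 0.003, -0.0094, -0.01, 0.004]
    - [0, 0, 0, 0, 0, 0, 0.004]
    - [0, 0, 0, 0, 0, 0, 0.004]

```text
clock: 7.4
eef_pos: [558.2, -206.0, 69.5]
tool_rot: [3.14, -0.0, 2.717]
force: [0.6, 0.4, -0.3]
width: 6.5
gripper_force: 58.7
```

```bash
cat >> h.py <<'E'
def held(P,ok,x,y,lo,hi,r=22):
    q=P[ok&(np.hypot(P[...,0]-x,P[...,1]-y)<r)&(P[...,2]>lo)&(P[...,2]<hi)]
    print("held",len(q),q.min(0).round(1),q.max(0).round(1))
E
python3 - <<'E'
from h import *
s,c,P,ok=shot("w7"); p=P[ok]
for k,v in CASES.items(): print(k,circ(p,*v))
held(P,ok,558,-208,40,100)
im,d=eyes.get_image("top"); ct=eyes.calibration("top"); Pt=cloud(ct,d)
x,y=s["eef_pos"][:2]
im=tips(x,y,55,110,30)
cv2.imwrite("pics/s4c.png",cv2.resize(im[90:250,300:460],None,fx=3,fy=3))
E
```

```text
7.4 [ 558.2 -206.    69.5] [ 3.1404e+00 -4.0000e-04  2.7171e+00] [ 0.6  0.4 -0.3] 6.5
50 (1017, 560.1, -209.7, 'R', 22.8, 'z', np.float64(17.9))
100 (2057, 568.6, -50.4, 'R', 28.6, 'z', np.float64(18.0))
200 None
500 (3048, 466.2, -200.4, 'R', 40.0, 'z', np.float64(18.2))
held 470 [ 548.4 -214.1   75.4] [ 560.1 -196.6  100. ]
76 3 [ 550. -205.] [ 559. -197.]
79 13 [ 549. -209.] [ 566. -194.]
82 12 [ 549. -207.] [ 562. -193.]
85 14 [ 548. -207.] [ 563. -195.]
88 9 [ 550. -208.] [ 561. -195.]
91 13 [ 548. -206.] [ 561. -195.]
94 13 [ 549. -211.] [ 563. -194.]
97 17 [ 549. -211.] [ 566. -196.]
100 13 [ 548. -212.] [ 559. -194.]
103 8 [ 550. -208.] [ 563. -193.]
106 17 [ 545. -209.] [ 565. -191.]
109 24 [ 545. -219.] [ 568. -189.]
```

View pics/w7.png

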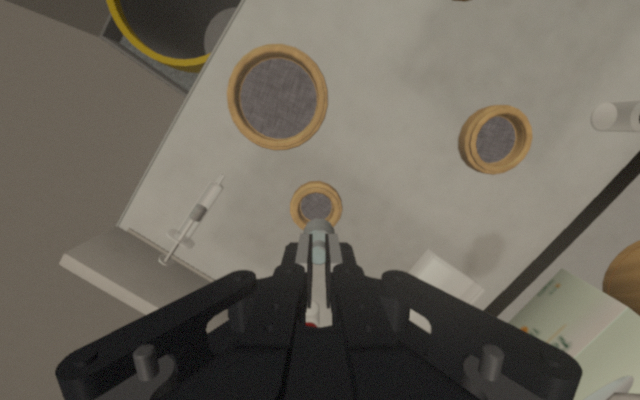

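The wrist view shows case_50 at (316,205), directly below the held weight, with its centre at about (559.8,-209.3). I'll correct by (+1.5,-1.5) mm and lower.

Request:
move_arm:
  steps:
    - [0, 0, 0, 0.0015, -0.0015, -0.01, 0.004]
    - [0, 0, 0, 0, 0, -0.02, 0.004]
    - [0, 0, 0, 0, 0, -0.015, 0.004]
    - [0, 0, 0, 0, 0, -0.007, 0.004]
    - [0, 0, 0, 0, 0, 0, 0.004]

```text
clock: 8.05
eef_pos: [558.5, -208.7, 15.8]
tool_rot: [-3.141, -0.003, 2.716]
force: [0.8, -0.3, -0.8]
width: 6.6
gripper_force: 58.7
```

```bash
python3 - <<'E'
from h import *
s,c,P,ok=shot("w8"); p=P[ok]
print(circ(p[p[:,2]<22],*CASES[50])); held(P,ok,559.6,-209,21,40,16)
im=cv2.imread("pics/w8.png"); cv2.imwrite("pics/w8c.png",cv2.resize(im[150:300,220:420],None,fx=4,fy=4))
E
```

```text
8.05 [ 558.5 -208.7   15.8] [-3.1414e+00 -2.5000e-03  2.7160e+00] [ 0.8 -0.3 -0.8] 6.6
(1426, 560.0, -209.7, 'R', 22.8, 'z', np.float64(17.8))
held 264 [ 548.9 -216.8   22.9] [ 561.  -199.2   40. ]
```

View pics/w8c.png

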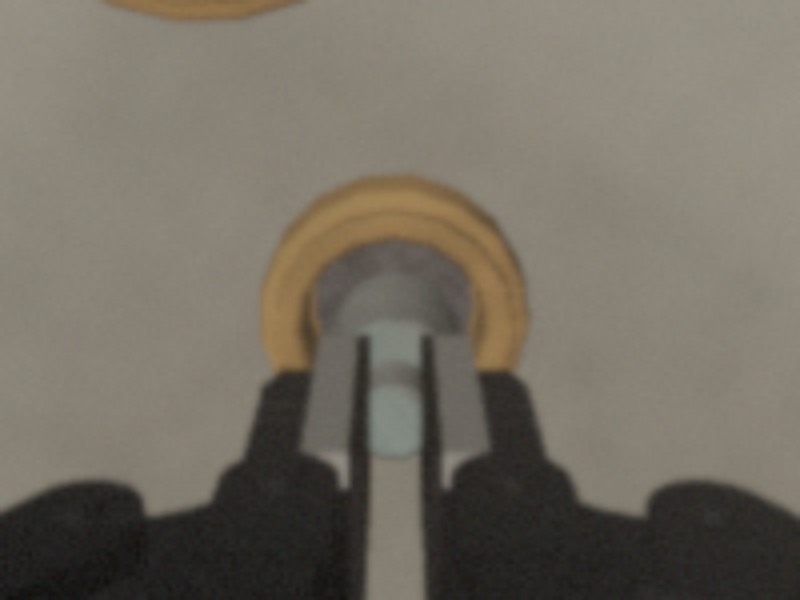

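The weight is centred over the well (crop column 395, rim 265–525). I'll lower it until it touches.

Request:
move_arm:
  steps:
    - [0, 0, 0, 0, 0, -0.006, 0.004]
    - [0, 0, 0, 0, 0, -0.006, 0.004]
    - [0, 0, 0, 0, 0, -0.002, 0.004]
    - [0, 0, 0, 0, 0, 0, 0.004]

```text
clock: 8.5
eef_pos: [559.2, -209.2, 2.8]
tool_rot: [-3.142, -0.001, 2.716]
force: [1.0, -0.6, -0.5]
width: 6.8
gripper_force: 58.7
```

Request:
move_arm:
  steps:
    - [0, 0, 0, 0, 0, -0.001, 0.004]
    - [0, 0, 0, 0, 0, -0.001, 0.004]
    - [0, 0, 0, 0, 0, 0, 0.004]

```text
clock: 8.8
eef_pos: [559.5, -209.2, 1.1]
tool_rot: [3.142, 0.0, 2.716]
force: [-0.7, 0.2, -0.7]
width: 6.8
gripper_force: 58.7
```

Request:
move_arm:
  steps:
    - [0, 0, 0, 0, 0, -0.0005, 0.004]
    - [0, 0, 0, 0, 0, -0.0005, 0.004]
    - [0, 0, 0, 0, 0, 0, 0.004]

```text
clock: 9.1
eef_pos: [559.9, -209.4, 0.7]
tool_rot: [3.141, 0.001, 2.716]
force: [-0.5, -0.5, 4.9]
width: 6.9
gripper_force: 59.1
```

The weight touches down at commanded z 0.1, as predicted. I'll release and lift.

Request:
move_arm:
  steps:
    - [0, 0, 0, 0, 0, 0, 0.012]
    - [0, 0, 0, 0, 0, 0, 0.025]
    - [0, 0, 0, 0, 0, 0, 0.032]
    - [0, 0, 0, 0, 0, 0.006, 0.032]
    - [0, 0, 0, 0, 0, 0.02, 0.032]

```text
clock: 9.6
eef_pos: [557.8, -208.6, 24.9]
tool_rot: [-3.141, -0.004, 2.716]
force: [-0.3, -0.7, -0.2]
width: 32.1
gripper_force: 0.0
```

Request:
move_arm:
  steps:
    - [0, 0, 0, 0, 0, 0.03, 0.032]
    - [0, 0, 0, -0.004, 0.013, 0.04, 0.032]
    - [0, 0, 0, -0.009, 0.03, 0.04, 0.032]
    - [0, 0, 0, -0.013, 0.042, 0.014, 0.032]
    - [0, 0, 0, -0.013, 0.042, 0, 0.032]

```text
clock: 10.1
eef_pos: [522.3, -82.2, 152.6]
tool_rot: [3.139, 0.006, 2.714]
force: [0.5, 0.3, 0.4]
width: 32.0
gripper_force: 0.0
```

```bash
python3 - <<'E'
from h import *
s,c,P,ok=shot("w9"); p=P[ok]
for n in ("wrist","top"):
    c=eyes.calibration(n); im,d=eyes.get_image(n); P=cloud(c,d); p=P[d>0]
    for k,v in CASES.items(): print(n,k,circ(p,*v))
    q=p[(np.hypot(p[:,0]-559.6,p[:,1]+209)<14)&(p[:,2]>22)]; print(len(q),q.min(0).round(1),q.max(0).round(1))
    q=q[q[:,2]>37]; print(len(q),q.min(0).round(1) if len(q) else 0,q.max(0).round(1) if len(q) else 0)
    q=p[(np.hypot(p[:,0]-441,p[:,1]-168.7)<14)&(p[:,2]>130)&(p[:,2]<145)]; print("knob100",len(q), (q.min(0).round(1),q.max(0).round(1)) if len(q) else 0)
E
```

```text
10.1 [522.3 -82.2 152.6] [3.1395 0.006  2.7141] [0.5 0.3 0.4] 32.0
wrist 50 (614, 559.9, -209.8, 'R', 23.1, 'z', np.float64(17.8))
wrist 100 (815, 568.7, -49.4, 'R', 28.4, 'z', np.float64(17.9))
wrist 200 (1441, 427.3, -27.1, 'R', 34.0, 'z', np.float64(18.1))
wrist 500 (1446, 466.0, -200.4, 'R', 40.2, 'z', np.float64(17.8))
262 [ 550.3 -219.6   22. ] [ 570.5 -200.    44.3]
69 [ 554.6 -213.8   37. ] [ 564.4 -204.5   44.3]
knob100 0 0
top 50 (31, 559.1, -226.0, 'R', 14.0, 'z', np.float64(15.7))
top 100 None
top 200 None
top 500 (40, 469.7, -233.8, 'R', 18.5, 'z', np.float64(15.4))Traceback (most recent call last):
  File "<stdin>", line 6, in <module>
    return umr_minimum(a, axis, None, out, keepdims, initial, where)
ValueError: zero-size array to reduction operation minimum which has no identity
```

The 50 g weight stands in its well: knob top near 42–44, centred to about 0.5 mm. I'll go back for the 100 g weight.

Request:
move_arm:
  steps:
    - [0, 0, 0, -0.013, 0.0415, -0.002, 0.032]
    - [0, 0, 0, -0.013, 0.0415, -0.002, 0.032]
    - [0, 0, 0, -0.013, 0.0415, -0.002, 0.032]
    - [0, 0, 0, -0.013, 0.0415, -0.002, 0.032]
    - [0, 0, 0, -0.013, 0.0415, -0.002, 0.032]

```text
clock: 10.75
eef_pos: [455.9, 125.1, 139.5]
tool_rot: [-3.142, 0.001, 2.714]
force: [-0.0, 1.1, -0.1]
width: 31.9
gripper_force: 0.0
```

Request:
move_arm:
  steps:
    - [0, 0, 0, -0.011, 0.032, -0.01, 0.032]
    - [0, 0, 0, -0.0035, 0.0114, -0.008, 0.032]
    - [0, 0, 0, 0, 0, 0, 0.032]
    - [0, 0, 0, 0, 0, 0, 0.032]

```text
clock: 11.15
eef_pos: [441.9, 166.3, 121.4]
tool_rot: [-3.14, 0.001, 2.714]
force: [0.4, -0.8, 0.5]
width: 32.0
gripper_force: 0.0
```

```bash
cat >> h.py <<'E'
def stack(ztop,tag,rad=20):
    s,c,P,ok=shot(tag)
    for lo,hi,nm in [(ztop-5,ztop+4,"knob"),(ztop-15,ztop-9,"bodytop")]:
        q=P[ok&(np.hypot(P[...,0]-441,P[...,1]-169)<rad)&(P[...,2]>lo)&(P[...,2]<hi)]
        if len(q): print(nm,len(q),np.median(q,0).round(1),q.min(0).round(1),q.max(0).round(1),"mid",((q.min(0)+q.max(0))/2)[:2].round(1))
E
python3 - <<'E'
from h import *
stack(137,"w10")
E
```

```text
11.15 [441.9 166.3 121.4] [-3.1404e+00  7.0000e-04  2.7136e+00] [ 0.4 -0.8  0.5] 32.0
knob 263 [440.2 168.3 136.9] [435.6 162.8 132.1] [446.2 173.3 138.8] mid [440.9 168.1]
bodytop 1350 [438.3 169.5 125.1] [425.8 152.6 122.2] [456.4 183.3 127. ] mid [441.1 167.9]
```

Request:
move_arm:
  steps:
    - [0, 0, 0, 0, -0.0003, -0.012, 0.032]
    - [0, 0, 0, 0, 0, -0.01, 0.032]
    - [0, 0, 0, 0, 0, -0.005, 0.03]
    - [0, 0, 0, 0, 0, 0, 0.018]
    - [0, 0, 0, 0, 0, 0, 0.006]

```text
clock: 11.7
eef_pos: [441.3, 167.5, 94.5]
tool_rot: [-3.142, 0.0, 2.715]
force: [0.2, -0.3, -0.6]
width: 7.4
gripper_force: 54.8
```

Request:
move_arm:
  steps:
    - [0, 0, 0, 0, 0, 0, 0.004]
    - [0, 0, 0, 0, 0, 0, 0.004]
    - [0, 0, 0, 0, 0, 0.004, 0.004]
    - [0, 0, 0, 0, 0, 0.006, 0.004]
    - [0, 0, 0, 0, 0, 0.008, 0.004]

```text
clock: 12.2
eef_pos: [441.0, 167.9, 113.0]
tool_rot: [-3.141, -0.0, 2.716]
force: [-0.6, -0.2, -1.1]
width: 7.0
gripper_force: 58.6
```

Request:
move_arm:
  steps:
    - [0, 0, 0, 0, 0, 0.012, 0.004]
    - [0, 0, 0, 0, 0, 0.01, 0.004]
    - [0, 0, 0, 0, 0, 0, 0.004]

```text
clock: 12.5
eef_pos: [442.3, 168.4, 136.1]
tool_rot: [3.139, 0.002, 2.716]
force: [-0.2, -0.2, -1.1]
width: 6.8
gripper_force: 58.6
```

```bash
python3 - <<'E'
from h import *
im=tips(441,169,100,180)
cv2.imwrite("pics/s5c.png",cv2.resize(im[130:290,180:340],None,fx=3,fy=3))
E
```

```text
100 46 [420. 152.] [446. 190.]
103 107 [419. 149.] [460. 191.]
106 262 [419. 150.] [460. 189.]
109 11 [430. 157.] [441. 174.]
112 10 [436. 168.] [442. 175.]
115 15 [434. 167.] [442. 175.]
118 22 [436. 166.] [445. 174.]
148 20 [426. 159.] [446. 185.]
151 40 [425. 158.] [448. 185.]
154 41 [426. 156.] [442. 186.]
157 43 [425. 156.] [449. 185.]
160 42 [425. 161.] [449. 185.]
163 47 [425. 157.] [453. 185.]
166 100 [426. 156.] [451. 185.]
169 22 [429. 163.] [443. 185.]
172 30 [429. 160.] [443. 182.]
175 45 [428. 157.] [443. 185.]
178 61 [428. 156.] [453. 187.]
```

View pics/s5c.png

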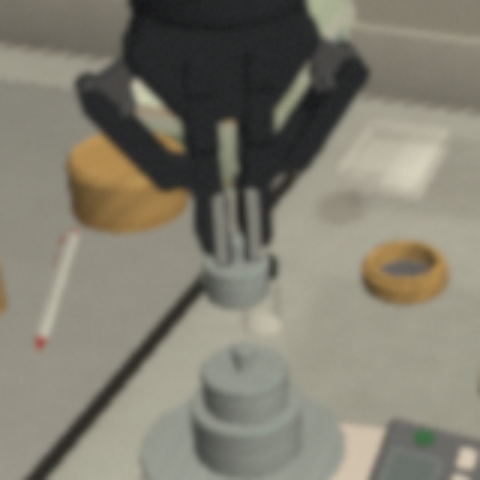

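The 100 g weight is held upright and clear. I'll carry it to case_100.

Request:
move_arm:
  steps:
    - [0, 0, 0, 0.0072, -0.0123, 0, 0.004]
    - [0, 0, 0, 0.0144, -0.0247, 0, 0.004]
    - [0, 0, 0, 0.018, -0.0309, 0, 0.004]
    - [0, 0, 0, 0.018, -0.0309, 0, 0.004]
    - [0, 0, 0, 0.018, -0.0309, 0, 0.004]

```text
clock: 13.05
eef_pos: [516.9, 37.1, 134.0]
tool_rot: [-3.141, -0.001, 2.716]
force: [0.6, -0.6, -0.5]
width: 6.9
gripper_force: 58.6
```

Request:
move_arm:
  steps:
    - [0, 0, 0, 0.018, -0.0309, -0.01, 0.004]
    - [0, 0, 0, 0.018, -0.0309, -0.02, 0.004]
    - [0, 0, 0, 0.0108, -0.0185, -0.025, 0.004]
    - [0, 0, 0, 0.0049, -0.0081, -0.025, 0.004]
    - [0, 0, 0, 0, 0, -0.01, 0.004]

```text
clock: 13.55
eef_pos: [567.0, -52.2, 41.8]
tool_rot: [-3.139, -0.003, 2.713]
force: [-1.5, -0.4, -1.0]
width: 6.6
gripper_force: 58.6
```

Request:
move_arm:
  steps:
    - [0, 0, 0, 0, 0, 0, 0.004]
    - [0, 0, 0, 0, 0, 0, 0.004]

```text
clock: 13.75
eef_pos: [568.3, -48.9, 44.9]
tool_rot: [3.141, -0.0, 2.717]
force: [0.2, 0.7, -0.3]
width: 7.0
gripper_force: 58.6
```

```bash
python3 - <<'E'
from h import *
s,c,P,ok=shot("w11"); p=P[ok]
print(circ(p,*CASES[100])); held(P,ok,568,-50,45,80,25)
E
```

```text
13.75 [568.3 -48.9  44.9] [ 3.1410e+00 -4.0000e-04  2.7172e+00] [ 0.2  0.7 -0.3] 7.0
(1457, 568.5, -49.5, 'R', 28.4, 'z', np.float64(18.0))
held 1151 [552.1 -61.7  58.6] [583.2 -33.5  79.9]
```

Request:
move_arm:
  steps:
    - [0, 0, 0, 0, 0, -0.018, 0.004]
    - [0, 0, 0, 0, 0, -0.015, 0.004]
    - [0, 0, 0, 0, 0, -0.009, 0.004]
    - [0, 0, 0, 0, 0, -0.004, 0.004]
    - [0, 0, 0, 0, 0, -0.0015, 0.004]

```text
clock: 14.3
eef_pos: [568.3, -50.0, -3.3]
tool_rot: [-3.141, -0.0, 2.716]
force: [-0.5, -0.7, -0.2]
width: 7.0
gripper_force: 58.6
```

Request:
move_arm:
  steps:
    - [0, 0, 0, 0, 0, -0.001, 0.004]
    - [0, 0, 0, 0, 0, -0.0007, 0.004]
    - [0, 0, 0, 0, 0, 0, 0.004]

```text
clock: 14.6
eef_pos: [568.7, -50.2, -4.4]
tool_rot: [3.141, 0.0, 2.716]
force: [0.6, -0.3, -0.1]
width: 6.4
gripper_force: 58.6
```

Request:
move_arm:
  steps:
    - [0, 0, 0, 0, 0, -0.0005, 0.004]
    - [0, 0, 0, 0, 0, 0, 0.004]

```text
clock: 14.8
eef_pos: [568.6, -50.2, -5.0]
tool_rot: [3.141, 0.0, 2.716]
force: [0.8, 0.2, -0.6]
width: 6.7
gripper_force: 58.7
```

Request:
move_arm:
  steps:
    - [0, 0, 0, 0, 0, -0.0005, 0.004]
    - [0, 0, 0, 0, 0, 0, 0.004]

```text
clock: 15.0
eef_pos: [568.8, -50.3, -5.3]
tool_rot: [3.141, 0.001, 2.716]
force: [-0.1, -0.2, 2.3]
width: 6.9
gripper_force: 59.1
```

It touches lightly at 2.3 N. I'll release, rise and return to the stack.

Request:
move_arm:
  steps:
    - [0, 0, 0, 0, 0, 0, 0.012]
    - [0, 0, 0, 0, 0, 0, 0.025]
    - [0, 0, 0, 0, 0, 0, 0.032]
    - [0, 0, 0, 0, 0, 0.006, 0.032]
    - [0, 0, 0, 0, 0, 0.02, 0.032]

```text
clock: 15.5
eef_pos: [566.7, -50.1, 19.2]
tool_rot: [-3.14, -0.004, 2.716]
force: [-0.7, 0.2, 0.3]
width: 31.8
gripper_force: 0.0
```

Request:
move_arm:
  steps:
    - [0, 0, 0, 0, 0, 0.035, 0.032]
    - [0, 0, 0, -0.0072, 0.0123, 0.04, 0.032]
    - [0, 0, 0, -0.0144, 0.0247, 0.035, 0.032]
    - [0, 0, 0, -0.022, 0.038, 0, 0.032]
    - [0, 0, 0, -0.022, 0.038, 0, 0.032]

```text
clock: 16.0
eef_pos: [503.3, 63.7, 132.1]
tool_rot: [3.139, 0.003, 2.714]
force: [-0.8, 1.7, -0.8]
width: 31.9
gripper_force: 0.0
```

Request:
move_arm:
  steps:
    - [0, 0, 0, -0.022, 0.038, 0, 0.032]
    - [0, 0, 0, -0.022, 0.038, -0.01, 0.032]
    - [0, 0, 0, -0.0128, 0.0209, -0.01, 0.032]
    - [0, 0, 0, -0.005, 0.008, -0.008, 0.032]
    - [0, 0, 0, 0, 0, 0, 0.032]

```text
clock: 16.5
eef_pos: [440.0, 168.3, 101.7]
tool_rot: [-3.14, -0.001, 2.718]
force: [-0.7, 0.4, 0.4]
width: 31.8
gripper_force: 0.0
```

```bash
python3 - <<'E'
from h import *
stack(118,"w12",26)
im,d=eyes.get_image("scene"); p=cloud(eyes.calibration("scene"),d)[d>0]
for x,y in [(559.8,-209.4),(568.4,-49.6)]:
    q=p[(np.hypot(p[:,0]-x,p[:,1]-y)<12)&(p[:,2]>12)]; print(np.percentile(q[:,2],[50,95,99]).round(1)); k=q[q[:,2]>q[:,2].max()-6]; print(len(k),k.min(0).round(1),k.max(0).round(1))
cv2.imwrite("pics/s6c.png",cv2.resize(im[150:310,260:460],None,fx=4,fy=3.75))
E
```

```text
16.5 [440.  168.3 101.7] [-3.1405e+00 -1.3000e-03  2.7182e+00] [-0.7  0.4  0.4] 31.8
knob 271 [440.1 168.8 118.1] [435.5 163.  113.1] [446.4 173.8 120.6] mid [441.  168.4]
bodytop 2699 [438.4 169.7 106.3] [420.2 147.7 103. ] [461.6 189.  108.3] mid [440.9 168.3]
[30.  42.7 43.9]
19 [ 553.3 -211.7   38.2] [ 564.5 -201.8   44.1]
[27.2 38.2 40.1]
19 [562.  -53.5  35.4] [571.8 -42.   41.2]
```

View pics/s6c.png

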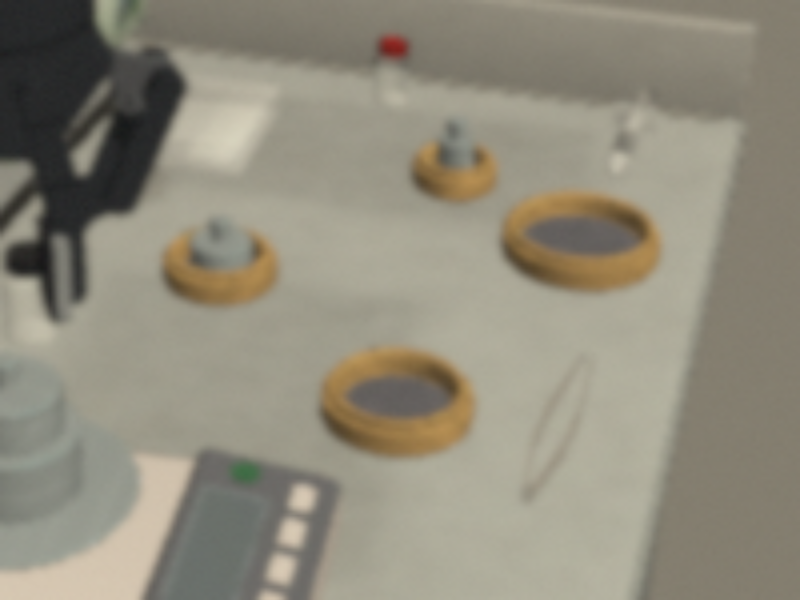

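Both weights stand upright in their wells: the 50 g at crop (456,150) and the 100 g at (222,245). The 200 g knob is centred below the gripper.

Request:
move_arm:
  steps:
    - [0, 0, 0, 0, 0, -0.012, 0.032]
    - [0, 0, 0, 0, 0, -0.01, 0.032]
    - [0, 0, 0, 0, 0, -0.0044, 0.03]
    - [0, 0, 0, 0, 0, 0, 0.018]
    - [0, 0, 0, 0, 0, 0, 0.006]

```text
clock: 17.1
eef_pos: [441.4, 167.5, 76.0]
tool_rot: [3.141, 0.0, 2.715]
force: [-0.1, -0.2, -0.7]
width: 7.2
gripper_force: 54.5
```

Request:
move_arm:
  steps:
    - [0, 0, 0, 0, 0, 0, 0.004]
    - [0, 0, 0, 0, 0, 0, 0.004]
    - [0, 0, 0, 0, 0, 0.004, 0.004]
    - [0, 0, 0, 0, 0, 0.006, 0.004]
    - [0, 0, 0, 0, 0, 0.008, 0.004]

```text
clock: 17.6
eef_pos: [440.8, 167.7, 94.4]
tool_rot: [-3.141, -0.0, 2.716]
force: [-0.6, -0.2, -1.1]
width: 7.1
gripper_force: 58.6
```

Request:
move_arm:
  steps:
    - [0, 0, 0, 0, 0, 0.012, 0.004]
    - [0, 0, 0, 0, 0, 0.015, 0.004]
    - [0, 0, 0, 0, 0, 0.01, 0.004]
    - [0, 0, 0, 0, 0, 0, 0.004]

```text
clock: 18.0
eef_pos: [442.1, 168.2, 132.4]
tool_rot: [3.139, 0.002, 2.716]
force: [0.7, 1.0, -2.2]
width: 7.0
gripper_force: 58.6
```

```bash
python3 - <<'E'
from h import *
im=tips(441,169,80,150)
E
```

```text
80 65 [413. 152.] [452. 197.]
83 136 [413. 143.] [467. 196.]
86 504 [414. 144.] [466. 197.]
89 6 [425. 169.] [441. 176.]
92 10 [435. 167.] [441. 174.]
95 22 [435. 167.] [446. 175.]
98 16 [435. 165.] [446. 175.]
143 24 [421. 160.] [442. 190.]
146 55 [419. 157.] [451. 190.]
149 56 [420. 157.] [451. 191.]
```

Request:
move_arm:
  steps:
    - [0, 0, 0, -0.0011, -0.015, 0, 0.004]
    - [0, 0, 0, -0.0021, -0.03, 0, 0.004]
    - [0, 0, 0, -0.0025, -0.035, 0, 0.004]
    - [0, 0, 0, -0.0025, -0.035, 0, 0.004]
    - [0, 0, 0, -0.0025, -0.035, 0, 0.004]

```text
clock: 18.55
eef_pos: [428.9, 15.2, 130.2]
tool_rot: [-3.14, -0.001, 2.715]
force: [0.9, -0.5, -2.9]
width: 6.9
gripper_force: 58.7
```

Request:
move_arm:
  steps:
    - [0, 0, 0, -0.002, -0.028, -0.018, 0.004]
    - [0, 0, 0, -0.0008, -0.012, -0.028, 0.004]
    - [0, 0, 0, -0.0004, -0.0054, -0.025, 0.004]
    - [0, 0, 0, 0, 0, -0.015, 0.004]
    - [0, 0, 0, 0, 0, 0, 0.004]

```text
clock: 19.05
eef_pos: [424.4, -29.0, 42.9]
tool_rot: [-3.139, -0.005, 2.714]
force: [-0.4, 0.3, -1.9]
width: 6.6
gripper_force: 58.7
```

Request:
move_arm:
  steps:
    - [0, 0, 0, 0, 0, 0, 0.004]

```text
clock: 19.15
eef_pos: [426.3, -28.3, 44.7]
tool_rot: [-3.141, -0.001, 2.715]
force: [0.5, 0.1, -2.0]
width: 6.8
gripper_force: 58.7
```

```bash
python3 - <<'E'
from h import *
s,c,P,ok=shot("w13"); p=P[ok]
print(circ(p,*CASES[200])); held(P,ok,427,-27,45,80,30)
E
```

```text
19.15 [426.3 -28.3  44.7] [-3.1408e+00 -1.4000e-03  2.7150e+00] [ 0.5  0.1 -2. ] 6.8
(1650, 427.3, -27.3, 'R', 33.8, 'z', np.float64(18.1))
held 2343 [404.8 -49.2  56.6] [444.6  -7.6  77.5]
```

Request:
move_arm:
  steps:
    - [0, 0, 0, 0, 0, -0.018, 0.004]
    - [0, 0, 0, 0, 0, -0.015, 0.004]
    - [0, 0, 0, 0, 0, -0.009, 0.004]
    - [0, 0, 0, 0, 0, -0.004, 0.004]
    - [0, 0, 0, 0, 0, -0.0015, 0.004]

```text
clock: 19.7
eef_pos: [423.2, -25.5, 9.6]
tool_rot: [-3.141, -0.014, 2.716]
force: [-0.1, -0.4, -1.7]
width: 7.0
gripper_force: 58.8
```

Request:
move_arm:
  steps:
    - [0, 0, 0, 0, 0, -0.001, 0.004]
    - [0, 0, 0, 0, 0, -0.0007, 0.004]
    - [0, 0, 0, 0, 0, 0, 0.004]

```text
clock: 20.0
eef_pos: [422.8, -25.8, 7.7]
tool_rot: [-3.141, -0.015, 2.715]
force: [-0.7, -0.1, -0.6]
width: 6.9
gripper_force: 58.8
```

The arm stopped at z 7.7 and drifted in x with no contact force, so a joint limit is likely. I'll check the joints.

```bash
python3 - <<'E'
from h import *
s=telemetry.read_state(); print(s["qpos"].round(3), s["eef_pos"].round(1), s["tool_rot"].round(4), s["force"])
E
```

```text
[-0.148  0.713  0.217  2.267 -0.67   0.238  1.82 ] [422.8 -25.8   7.7] [-3.1411 -0.015   2.7149] [-0.7369795 -0.0833274 -0.5792863]
```

```bash
cat > kin.py <<'E'
import numpy as np
from scipy.optimize import least_squares
from scipy.spatial.transform import Rotation as R
def fk(q,p,sg):
    H,b,c,d,o,q10=p
    Rz=lambda a:R.from_euler('z',a).as_matrix(); Ry=lambda a:R.from_euler('y',a).as_matrix()
    M=Rz(sg*q[0]+q10); x=np.array([0,0,H]); M=M@Ry(q[1])@Rz(sg*q[2])
    x=x+M@[0,o,b]; M=M@Ry(q[3])@Rz(sg*q[4]); x=x+M@[0,0,c]; M=M@Ry(q[5])@Rz(sg*q[6]); x=x+M@[0,0,d]
    return x,M
D=[([-1.21081135,.62936153,.03842815,1.51836157,-.02701999,.99631826,-.02001876],[268.46,591.986,200.113],[-3.1396,0,2.7158]),
   ([-.148,.713,.217,2.267,-.67,.238,1.82],[422.8,-25.8,7.7],[-3.1411,-.015,2.7149])]
E
python3 - <<'E'
from kin import *
for sg in (-1,1):
    def res(p):
        r=[]
        for q,x,rp in D: X,M=fk(q,p[:6],sg); r+=list(X-x)+list(300*(M@R.from_euler('z',p[6]).as_matrix()@R.from_euler('xyz',rp).as_matrix().T-np.eye(3)).ravel())
        return r+[0.01*(p[3]-300)]
    s=least_squares(res,[280,420,400,300,0,-.06,0]); print(sg,s.cost,s.x.round(3),np.round(res(s.x)[:3]+res(s.x)[12:15],1))
E
```

```text
-1 0.5604459292306521 [ 2.07373e+02  5.58524e+02  3.84079e+02  2.50509e+02 -2.42000e+01
 -6.00000e-03  1.56500e+00] [ 0.3  0.3 -0.5 -0.3  0.2  0.5]
1 217399.6465028596 [ 1.31987e+02  3.11671e+02 -2.31754e+02  4.36920e+02  1.26617e+02
  1.29000e-01 -5.89000e-01] [-171.9 -523.2 -123.9 -277.9  104.9  167. ]
```

```bash
cat >> kin.py <<'E'
p=[207.373,558.524,384.079,250.509,-24.2,-.006]; Y=1.565
lo=[-3.06,-.37,-1.25,.18,-1.1,.23,-2.94]; hi=[3.06,2.12,1.32,2.47,4.24,1.98,2.94]
def ik(x,yaw,q3,q0):
    T=R.from_euler('xyz',[np.pi,0,yaw]).as_matrix()
    def f(q):
        q=np.insert(q,2,q3); X,M=fk(q,p,-1); M=M@R.from_euler('z',Y).as_matrix()
        return np.r_[(X-x)/100,R.from_matrix(M@T.T).as_rotvec()]
    s=least_squares(f,np.delete(q0,2)); return np.insert(s.x,2,q3),s.cost
E
python3 - <<'E'
from kin import *
q0=np.array(D[1][0])
for q3 in np.arange(-1.2,1.31,.2):
    q,c=ik(np.array([427,-27.2,-3.9]),2.716,q3,[-.15+q3*.9,.7,q3,2.27,-.67 if q3>0 else .67,.3,1.82])
    print(round(q3,2),q.round(2),c<1e-6)
E
```

```text
-1.2 [-2.36 -1.19 -1.2   4.02  1.49 -1.05  2.9 ] True
-1.0 [ 0.64  0.94 -1.    2.27  1.32  0.78  6.09] True
-0.8 [ 0.53  0.85 -0.8   2.27  1.26  0.6  -0.13] True
-0.6 [ 0.41  0.78 -0.6   2.27  4.31 -0.45 -3.17] True
-0.4 [ 0.28  0.74 -0.4   2.27  1.02  0.32  0.13] True
-0.2 [ 0.14  0.72 -0.2   2.27  0.7   0.21  0.45] True
-0.0 [ 0.    0.72 -0.    2.27 -0.    0.15  1.15] True
0.2 [-0.14  0.74  0.2   2.27 -0.75  0.2   1.9 ] True
0.4 [-0.27  0.78  0.4   2.27 -1.12  0.31  2.27] True
0.6 [-0.39  0.84  0.6   2.27 -1.29  0.45  2.44] True
0.8 [-0.5   0.92  0.8   2.27 -1.38  0.62  2.54] True
1.0 [-0.6   1.04  1.    2.27 -1.45  0.82  2.61] True
1.2 [-0.67  1.19  1.2   2.27 -1.49  1.05  2.65] True
```

The kinematic fit shows that joint 6 hits its lower limit here (q6 ≈ 0.23). More elbow swivel (q3 ≈ 0.3) clears it, and turning the tool about z should drive q3 that way. I'll raise, yaw about −32°, and check the joints.

Request:
move_arm:
  steps:
    - [0, 0, 0, 0.002, -0.0005, 0.018, 0.004]
    - [0, 0, 0, 0.002, -0.0005, 0.018, 0.004]
    - [0, 0, -8, 0, 0, 0, 0.004]
    - [0, 0, -8, 0, 0, 0, 0.004]
    - [0, 0, -8, 0, 0, 0, 0.004]

```text
clock: 20.5
eef_pos: [426.7, -26.8, 43.8]
tool_rot: [-3.142, -0.015, 2.29]
force: [0.1, 0.0, -2.9]
width: 6.6
gripper_force: 58.8
```

Request:
move_arm:
  steps:
    - [0, 0, -8, 0, 0, 0, 0.004]
    - [0, 0, 0, 0, 0, 0, 0.004]
    - [0, 0, 0, 0, 0, 0, 0.004]

```text
clock: 20.8
eef_pos: [426.5, -26.9, 43.5]
tool_rot: [-3.141, -0.015, 2.16]
force: [0.3, -0.3, -2.2]
width: 6.6
gripper_force: 58.8
```

```bash
cat > st.py <<'E'
from h import *
from kin import *
s=telemetry.read_state(); print(s["clock"],s["qpos"].round(3), s["eef_pos"].round(1), s["tool_rot"].round(4), s["force"].round(1))
print("at target:",ik(np.array([427,-27.2,-3.9]),s["tool_rot"][2],s["qpos"][2],s["qpos"])[0].round(3))
E
python3 st.py
```

```text
20.8 [-0.302  0.672  0.459  2.25  -0.82   0.403  1.438] [426.5 -26.9  43.5] [-3.1406 -0.0155  2.1598] [ 0.3 -0.3 -2.2]
at target: [-0.306  0.791  0.459  2.268 -1.18   0.348  1.775]
```

Request:
move_arm:
  steps:
    - [-0.74, -0.49, 0, 0, 0, 0, 0.004]
    - [0, 0, 7, 0, 0, 0, 0.004]
    - [0, 0, 7, 0, 0, 0, 0.004]
    - [0, 0, 0, 0, 0, -0.015, 0.004]
    - [0, 0, 0, 0, 0, 0, 0.004]

```text
clock: 21.3
eef_pos: [425.7, -26.5, 27.7]
tool_rot: [-3.14, -0.002, 2.402]
force: [0.0, -0.4, -2.2]
width: 7.0
gripper_force: 58.8
```

```bash
python3 st.py
```

```text
21.3 [-0.239  0.684  0.346  2.265 -0.78   0.31   1.621] [425.7 -26.5  27.7] [-3.1400e+00 -1.6000e-03  2.4019e+00] [ 0.  -0.4 -2.2]
at target: [-0.233  0.764  0.346  2.268 -1.047  0.275  1.883]
```

q3 = 0.346 now makes the target feasible. I'll lower while watching the joints.

Request:
move_arm:
  steps:
    - [0, 0, 0, 0.0005, -0.0004, -0.009, 0.004]
    - [0, 0, 0, 0, 0, -0.008, 0.004]
    - [0, 0, 0, 0, 0, 0, 0.004]
    - [0, 0, 0, 0, 0, 0, 0.004]

```text
clock: 21.7
eef_pos: [426.9, -27.4, 11.4]
tool_rot: [-3.14, -0.0, 2.401]
force: [0.6, 0.7, -1.2]
width: 6.7
gripper_force: 58.8
```

```bash
python3 st.py; python3 - <<'E'
from h import *
s,c,P,ok=shot("w14"); p=P[ok]
print(circ(p[p[:,2]<21],*CASES[200])); held(P,ok,427,-27,24,45,26)
im=cv2.imread("pics/w14.png"); cv2.imwrite("pics/w14c.png",cv2.resize(im[130:300,210:430],None,fx=3.5,fy=3.5))
E
```

```text
21.7 [-0.207  0.716  0.302  2.269 -0.835  0.265  1.671] [426.9 -27.4  11.4] [-3.1403e+00 -1.0000e-04  2.4007e+00] [ 0.6  0.7 -1.2]
at target: [-0.204  0.756  0.302  2.268 -0.977  0.249  1.811]
21.7 [426.9 -27.4  11.4] [-3.1403e+00 -1.0000e-04  2.4007e+00] [ 0.6  0.7 -1.2] 6.7
(2431, 427.3, -27.4, 'R', 33.9, 'z', np.float64(18.2))
held 2332 [405.5 -45.7  24. ] [443.6  -5.9  43.6]
```

View pics/w14c.png

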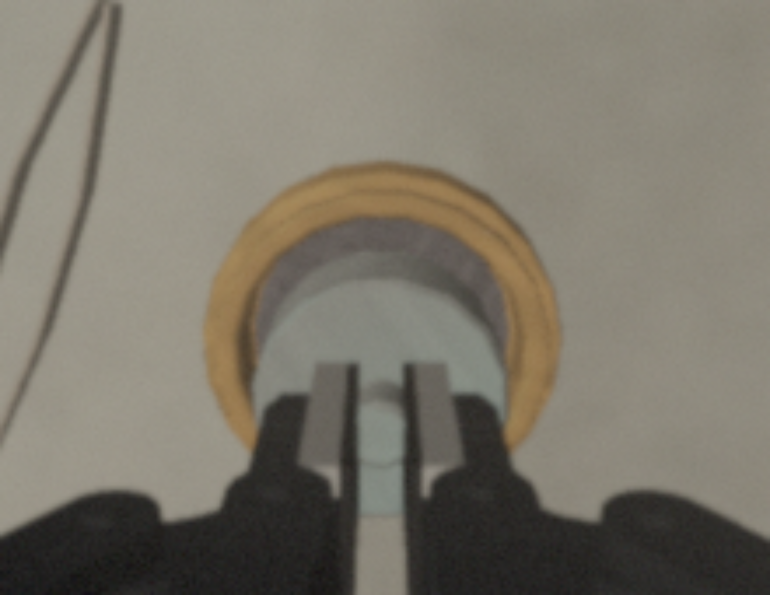

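The weight is centred over the well (crop column 380, rim 205–560). I'll add a small yaw for joint margin, then lower to contact.

Request:
move_arm:
  steps:
    - [0, 0, -7, 0, 0, 0, 0.004]
    - [0, 0, 0, 0, 0, -0.006, 0.004]
    - [0, 0, 0, 0, 0, -0.005, 0.004]
    - [0, 0, 0, 0, 0, -0.0015, 0.004]
    - [0, 0, 0, 0, 0, 0, 0.004]

```text
clock: 22.25
eef_pos: [426.9, -27.3, -1.3]
tool_rot: [-3.14, -0.0, 2.28]
force: [-0.2, -0.6, -1.3]
width: 6.7
gripper_force: 58.8
```

```bash
python3 st.py
```

```text
22.25 [-0.21   0.747  0.307  2.273 -0.96   0.253  1.674] [426.9 -27.3  -1.3] [-3.1402e+00 -3.0000e-04  2.2799e+00] [-0.2 -0.6 -1.3]
at target: [-0.208  0.756  0.307  2.268 -0.986  0.252  1.699]
```

Request:
move_arm:
  steps:
    - [0, 0, 0, 0, 0, -0.001, 0.004]
    - [0, 0, 0, 0, 0, -0.001, 0.004]
    - [0, 0, 0, 0, 0, 0, 0.004]

```text
clock: 22.55
eef_pos: [427.0, -27.3, -3.1]
tool_rot: [-3.141, 0.0, 2.279]
force: [-0.5, -0.4, -1.7]
width: 6.7
gripper_force: 58.8
```

Request:
move_arm:
  steps:
    - [0, 0, 0, 0, 0, -0.0006, 0.004]
    - [0, 0, 0, 0, 0, 0, 0.004]

```text
clock: 22.75
eef_pos: [427.0, -27.3, -3.7]
tool_rot: [-3.141, 0.0, 2.279]
force: [0.2, 0.7, -2.5]
width: 6.7
gripper_force: 58.8
```

Request:
move_arm:
  steps:
    - [0, 0, 0, 0, 0, -0.0005, 0.004]
    - [0, 0, 0, 0, 0, 0, 0.004]

```text
clock: 22.95
eef_pos: [427.1, -27.3, -4.0]
tool_rot: [-3.141, 0.0, 2.278]
force: [-0.2, -0.3, 1.9]
width: 6.8
gripper_force: 59.3
```

Request:
move_arm:
  steps:
    - [0, 0, 0, 0, 0, -0.0005, 0.004]
    - [0, 0, 0, 0, 0, 0, 0.004]

```text
clock: 23.15
eef_pos: [427.2, -27.3, -4.2]
tool_rot: [-3.142, 0.0, 2.278]
force: [-1.0, 0.9, 8.6]
width: 6.8
gripper_force: 59.8
```

It touches down at 8.6 N. I'll release and go back to the last weight.

Request:
move_arm:
  steps:
    - [0, 0, 0, 0, 0, 0, 0.012]
    - [0, 0, 0, 0, 0, 0, 0.025]
    - [0, 0, 0, 0, 0, 0, 0.032]
    - [0, 0, 0, 0, 0, 0.006, 0.032]
    - [0, 0, 0, 0, 0, 0.02, 0.032]

```text
clock: 23.65
eef_pos: [426.0, -27.3, 20.9]
tool_rot: [-3.139, -0.002, 2.278]
force: [0.1, 0.2, 0.0]
width: 31.7
gripper_force: 0.0
```

Request:
move_arm:
  steps:
    - [0, 0, 0, 0, 0, 0.035, 0.032]
    - [0, 0, 0, 0.001, 0.01, 0.035, 0.032]
    - [0, 0, 0, 0.002, 0.03, 0.015, 0.032]
    - [0, 0, 8, 0.003, 0.045, 0, 0.032]
    - [0, 0, 8, 0.003, 0.045, 0, 0.032]

```text
clock: 24.15
eef_pos: [436.4, 104.0, 107.4]
tool_rot: [3.142, 0.001, 2.562]
force: [1.6, -0.2, 0.3]
width: 31.4
gripper_force: 0.0
```

Request:
move_arm:
  steps:
    - [0, 0, 8, 0.003, 0.04, 0, 0.032]
    - [0, 0, 0, 0.0015, 0.0205, -0.01, 0.032]
    - [0, 0, 0, 0.0003, 0.005, -0.01, 0.032]
    - [0, 0, 0, 0, 0, 0, 0.032]
    - [0, 0, 0, 0, 0, 0, 0.032]

```text
clock: 24.65
eef_pos: [440.4, 165.6, 86.0]
tool_rot: [-3.138, -0.0, 2.693]
force: [-0.6, -0.3, 0.8]
width: 31.9
gripper_force: 0.0
```

```bash
python3 - <<'E'
from h import *
from kin import *
stack(98,"w15",32)
s=telemetry.read_state(); q=s["qpos"]; print(q.round(3))
for x in ([441,168.5,56],[466,-200.2,4.1]):
    for q3 in (q[2],q[2]-.2,q[2]+.15): print(x,ik(np.array(x),s["tool_rot"][2],q3,q)[0].round(2))
im,d=eyes.get_image("scene"); P=cloud(eyes.calibration("scene"),d); p=P[d>0]
k=p[(np.hypot(p[:,0]-427,p[:,1]+27)<26)&(p[:,2]>22)]; print("200 in case: top z",np.median(k[k[:,2]<31][:,2]).round(1),k.max(0).round(1),k.min(0).round(1))
E
```

```text
24.65 [440.4 165.6  86. ] [-3.1382 -0.      2.6932] [-0.6 -0.3  0.8] 31.9
knob 260 [440.1 169.   98.2] [435.7 163.2  93.1] [446.7 173.9  99.9] mid [441.2 168.6]
bodytop 4301 [437.8 168.9  86.4] [414.3 142.1  83. ] [468.  195.2  88.7] mid [441.1 168.6]
[-0.815  0.642  0.592  2.122 -0.665  0.569  1.386]
[441, 168.5, 56] [-0.81  0.72  0.59  2.13 -0.81  0.53  1.51]
[441, 168.5, 56] [-0.69  0.67  0.39  2.13 -0.57  0.45  1.28]
[441, 168.5, 56] [-0.9   0.77  0.74  2.13 -0.95  0.62  1.66]
[466, -200.2, 4.1] [-0.03  0.85  0.59  2.06 -0.97  0.54  2.41]
[466, -200.2, 4.1] [ 0.1   0.8   0.39  2.06 -0.72  0.43  2.18]
[466, -200.2, 4.1] [-0.11  0.91  0.74  2.06 -1.1   0.64  2.53]
200 in case: top z 26.8 [446.7  -3.2  39.9] [405.3 -45.3  22.1]
```

Request:
move_arm:
  steps:
    - [0, 0, 0, 0, 0, -0.006, 0.032]
    - [0, 0, 0, 0, 0, 0, 0.032]

```text
clock: 24.95
eef_pos: [440.6, 167.3, 79.9]
tool_rot: [-3.14, -0.0, 2.696]
force: [0.1, 0.6, -0.1]
width: 32.1
gripper_force: 0.0
```

```bash
python3 - <<'E'
from h import *
s,c,P,ok=shot("w16")
im=cv2.imread("pics/w16.png"); d=np.load("w16.npz")["d"]
# finger midline and knob columns
M,t=pose(c); K=np.array([[c["fx"],0,c["cx"]],[0,c["fy"],c["cy"]],[0,0,1]])
for pt in ([441.1,168.5,98],list(s["eef_pos"][:2])+[98]):
    print(cv2.projectPoints((M.T@(np.array(pt)-t)).reshape(1,1,3),np.zeros(3),np.zeros(3),K,np.array(c["distortion"]))[0].ravel().round(1))
E
```

```text
24.95 [440.6 167.3  79.9] [-3.1400e+00 -5.0000e-04  2.6957e+00] [ 0.1  0.6 -0.1] 32.1
[321.  237.6]
[318.9 237.6]
```

Request:
move_arm:
  steps:
    - [0, 0, 0, 0.0003, 0.0006, -0.01, 0.032]
    - [0, 0, 0, 0, 0, -0.01, 0.032]
    - [0, 0, 0, 0, 0, -0.0042, 0.03]
    - [0, 0, 0, 0, 0, 0, 0.03]
    - [0, 0, 0, 0, 0, 0, 0.018]

```text
clock: 25.5
eef_pos: [441.1, 168.6, 55.9]
tool_rot: [-3.14, -0.0, 2.697]
force: [0.5, -0.0, -0.2]
width: 18.2
gripper_force: 0.0
```

Request:
move_arm:
  steps:
    - [0, 0, 0, 0, 0, 0, 0.006]
    - [0, 0, 0, 0, 0, 0, 0.004]
    - [0, 0, 0, 0, 0, 0, 0.004]
    - [0, 0, 0, 0, 0, 0.004, 0.004]
    - [0, 0, 0, 0, 0, 0.006, 0.004]

```text
clock: 26.0
eef_pos: [440.3, 168.7, 65.9]
tool_rot: [-3.139, -0.001, 2.698]
force: [0.3, -0.9, -6.0]
width: 7.1
gripper_force: 58.6
```

Request:
move_arm:
  steps:
    - [0, 0, 0, 0, 0, 0.01, 0.004]
    - [0, 0, 0, 0, 0, 0.02, 0.004]
    - [0, 0, 0, 0, 0, 0.02, 0.004]
    - [0, 0, 0, 0, 0, 0.01, 0.004]
    - [0, 0, 0, 0, 0, 0, 0.004]

```text
clock: 26.5
eef_pos: [442.0, 169.2, 127.4]
tool_rot: [3.14, 0.002, 2.698]
force: [0.8, -0.5, -5.0]
width: 6.8
gripper_force: 58.8
```

```bash
python3 - <<'E'
from h import *
im=tips(441,169,54,150)
print(telemetry.read_state()["qpos"].round(3))
E
```

```text
54 11 [404. 136.] [482. 210.]
57 1595 [397. 124.] [485. 214.]
60 198 [397. 126.] [484. 213.]
129 24 [416. 160.] [445. 196.]
132 63 [414. 153.] [453. 197.]
135 68 [414. 153.] [452. 197.]
138 61 [413. 154.] [451. 197.]
141 72 [414. 151.] [457. 198.]
144 66 [414. 152.] [450. 197.]
147 70 [414. 151.] [453. 197.]
[-0.878  0.583  0.673  2.088 -0.59   0.664  1.321]
```

The 500 g weight is lifted with its underside at about 128. I'll carry it to case_500.

Request:
move_arm:
  steps:
    - [0, 0, 0, 0.001, -0.015, 0, 0.004]
    - [0, 0, 0, 0.002, -0.028, 0, 0.004]
    - [0, 0, 0, 0.0024, -0.036, 0, 0.004]
    - [0, 0, 0, 0.0024, -0.036, 0, 0.004]
    - [0, 0, 0, 0.0024, -0.036, 0, 0.004]

```text
clock: 27.05
eef_pos: [450.5, 16.6, 125.2]
tool_rot: [-3.14, -0.002, 2.698]
force: [1.1, -0.3, -5.2]
width: 6.6
gripper_force: 58.8
```

Request:
move_arm:
  steps:
    - [0, 0, 0, 0.0024, -0.036, 0, 0.004]
    - [0, 0, 0, 0.0024, -0.036, 0, 0.004]
    - [0, 0, 0, 0.0024, -0.036, 0, 0.004]
    - [0, 0, 0, 0.0024, -0.036, 0, 0.004]
    - [0, 0, 0, 0.0024, -0.036, 0, 0.004]

```text
clock: 27.55
eef_pos: [462.4, -163.2, 125.0]
tool_rot: [-3.141, -0.002, 2.697]
force: [1.2, 0.3, -5.2]
width: 6.7
gripper_force: 58.8
```

Request:
move_arm:
  steps:
    - [0, 0, 0, 0.0016, -0.024, -0.01, 0.004]
    - [0, 0, 0, 0.0007, -0.01, -0.022, 0.004]
    - [0, 0, 0, 0.0004, -0.004, -0.022, 0.004]
    - [0, 0, 0, 0, 0, -0.018, 0.004]
    - [0, 0, 0, 0, 0, -0.008, 0.004]

```text
clock: 28.05
eef_pos: [464.2, -199.5, 43.7]
tool_rot: [-3.141, -0.005, 2.697]
force: [-0.4, 1.1, -5.4]
width: 6.6
gripper_force: 58.8
```

Request:
move_arm:
  steps:
    - [0, 0, 0, 0, 0, 0, 0.004]
    - [0, 0, 0, 0, 0, 0, 0.004]

```text
clock: 28.25
eef_pos: [466.1, -200.2, 46.2]
tool_rot: [-3.14, 0.0, 2.698]
force: [0.8, -1.0, -4.7]
width: 6.6
gripper_force: 58.8
```

```bash
python3 - <<'E'
from h import *
from kin import *
s,c,P,ok=shot("w17"); p=P[ok]; q=s["qpos"]; print(q.round(3))
print(ik(np.array([466,-200.3,4.1]),s["tool_rot"][2],q[2],q)[0].round(2))
print(circ(p,*CASES[500])); held(P,ok,466,-200,40,75,35)
im=cv2.imread("pics/w17.png"); cv2.imwrite("pics/w17c.png",cv2.resize(im[120:300,200:440],None,fx=3.3,fy=3.3))
E
```

```text
28.25 [ 466.1 -200.2   46.2] [-3.1405  0.      2.6975] [ 0.8 -1.  -4.7] 6.6
[ 0.047  0.723  0.464  2.05  -0.645  0.513  2.112]
[ 0.05  0.81  0.46  2.06 -0.82  0.46  2.27]
(1832, 466.2, -200.2, 'R', 39.9, 'z', np.float64(18.2))
held 774 [ 438.7 -227.6   49.6] [ 492.3 -173.8   75. ]
```

The weight and case are aligned to within 1 mm, so I'll lower.

Request:
move_arm:
  steps:
    - [0, 0, 0, 0, 0, -0.012, 0.004]
    - [0, 0, 0, 0, 0, -0.012, 0.004]
    - [0, 0, 0, 0, 0, -0.009, 0.004]
    - [0, 0, 0, 0, 0, -0.005, 0.004]
    - [0, 0, 0, 0, 0, -0.002, 0.004]

```text
clock: 28.8
eef_pos: [465.5, -200.1, 5.2]
tool_rot: [-3.141, -0.001, 2.697]
force: [-0.1, -0.4, -5.4]
width: 6.7
gripper_force: 58.9
```

Request:
move_arm:
  steps:
    - [0, 0, 0, 0, 0, -0.001, 0.004]
    - [0, 0, 0, 0, 0, 0, 0.004]

```text
clock: 29.0
eef_pos: [466.2, -200.4, 5.1]
tool_rot: [-3.141, 0.0, 2.697]
force: [-0.0, -0.5, -5.2]
width: 6.6
gripper_force: 58.9
```

Request:
move_arm:
  steps:
    - [0, 0, 0, 0, 0, -0.0006, 0.004]
    - [0, 0, 0, 0, 0, 0, 0.004]

```text
clock: 29.2
eef_pos: [466.2, -200.3, 4.7]
tool_rot: [-3.141, 0.0, 2.697]
force: [-0.0, 0.4, -4.8]
width: 6.8
gripper_force: 58.9
```

Request:
move_arm:
  steps:
    - [0, 0, 0, 0, 0, -0.0006, 0.004]
    - [0, 0, 0, 0, 0, 0, 0.004]

```text
clock: 29.4
eef_pos: [466.3, -200.3, 4.3]
tool_rot: [-3.141, 0.001, 2.697]
force: [0.4, 0.5, 0.1]
width: 6.7
gripper_force: 59.3
```

Request:
move_arm:
  steps:
    - [0, 0, 0, 0, 0, -0.0004, 0.004]
    - [0, 0, 0, 0, 0, 0, 0.004]

```text
clock: 29.6
eef_pos: [466.3, -200.3, 4.2]
tool_rot: [-3.141, 0.001, 2.697]
force: [-1.2, 1.3, 5.1]
width: 6.9
gripper_force: 59.8
```

It is on the floor of the well. I'll release, lift clear and check everything.

Request:
move_arm:
  steps:
    - [0, 0, 0, 0, 0, 0, 0.012]
    - [0, 0, 0, 0, 0, 0, 0.025]
    - [0, 0, 0, 0, 0, 0, 0.032]
    - [0, 0, 0, 0, 0, 0.006, 0.032]
    - [0, 0, 0, 0, 0, 0.02, 0.032]

```text
clock: 30.1
eef_pos: [464.9, -199.7, 28.8]
tool_rot: [-3.14, -0.003, 2.697]
force: [-0.3, -0.1, 0.2]
width: 31.9
gripper_force: 0.0
```

Request:
move_arm:
  steps:
    - [0, 0, 0, 0, 0, 0.04, 0.032]
    - [0, 0, 0, 0, 0.005, 0.045, 0.032]
    - [0, 0, 0, 0, 0.03, 0.04, 0.032]
    - [0, 0, 0, 0, 0.04, 0.01, 0.032]
    - [0, 0, 0, 0, 0.04, 0, 0.032]

```text
clock: 30.6
eef_pos: [467.5, -84.7, 167.0]
tool_rot: [3.141, 0.005, 2.696]
force: [1.0, -0.0, -0.2]
width: 31.7
gripper_force: 0.0
```

Request:
move_arm:
  steps:
    - [0, 0, 0, 0, 0.045, 0.01, 0.032]
    - [0, 0, 0, 0, 0.045, 0.01, 0.032]
    - [0, 0, 0, 0, 0.045, 0, 0.032]
    - [0, 0, 0, 0, 0.03, 0, 0.032]
    - [0, 0, 0, 0, 0, 0, 0.032]

```text
clock: 31.1
eef_pos: [465.5, 85.1, 184.3]
tool_rot: [3.141, -0.002, 2.706]
force: [-0.2, 0.2, 0.6]
width: 32.0
gripper_force: 0.0
```

```bash
python3 - <<'E'
from h import *
s,c,P,ok=shot("w18"); im,d=eyes.get_image("scene"); S=cloud(eyes.calibration("scene"),d)[d>0]
for k,(x,y,bt,r) in {50:(559.8,-209.5,30,10),100:(568.4,-49.5,25,15),200:(427.2,-27.2,26,21),500:(466.1,-200.3,34,27)}.items():
    for n,p in (("wrist",P[ok]),("scene",S)):
        q=p[(np.hypot(p[:,0]-x,p[:,1]-y)<r+2)&(abs(p[:,2]-bt)<3)]; kn=p[(np.hypot(p[:,0]-x,p[:,1]-y)<12)&(abs(p[:,2]-bt-12)<3)]
        if len(q)>20:
            A=np.c_[q[:,:2]-q[:,:2].mean(0),np.ones(len(q))]; sl=np.linalg.lstsq(A,q[:,2],rcond=None)[0]
            print(k,n,len(q),"top z",np.median(q[:,2]).round(1),"tilt",sl[:2].round(3),"knob",len(kn),np.median(kn,0).round(1) if len(kn) else "")
cv2.imwrite("pics/s7c.png",cv2.resize(im[150:310,220:460],None,fx=3.3,fy=3.3))
E
```

```text
31.1 [465.5  85.1 184.3] [ 3.1410e+00 -1.6000e-03  2.7058e+00] [-0.2  0.2  0.6] 32.0
50 scene 35 top z 30.9 tilt [ 0.102 -0.12 ] knob 18 [ 557.  -206.2   41.9]
100 scene 96 top z 26.1 tilt [ 0.052 -0.047] knob 22 [566.2 -46.4  37.1]
200 wrist 817 top z 26.2 tilt [ 0.005 -0.004] knob 67 [426.4 -25.6  37.9]
200 scene 246 top z 26.8 tilt [ 0.02  -0.019] knob 29 [425.  -23.5  38.1]
500 wrist 1072 top z 34.0 tilt [-0.001 -0.004] knob 57 [ 465.4 -198.7   45.8]
500 scene 281 top z 34.8 tilt [ 0.011 -0.012] knob 19 [ 463.8 -197.3   46.1]
```

View pics/s7c.png

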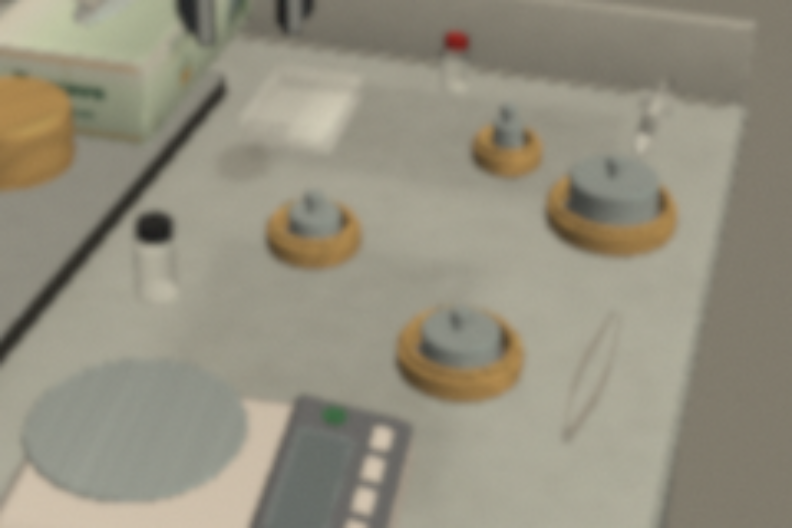

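The pan is empty and all four weights sit upright in their own cases, at crop (508,140), (315,225), (460,345) and (613,200). Body tops are at the expected heights of 30, 25, 26 and 34 mm, and the gripper is clear, so I'll hand it in.

```bash
python3 -c "
from cell import ctrl; print(ctrl.finish_job())"
```

```text
the job is handed in; nothing more can be done
None
```

All four check weights are released, upright and flat in their own cases, taken from the top of the stack down, and the job was handed in at about 31 s on the robot clock.

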